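# Check the three outlets of a breaker with a pen tester

## Robot

A 6-joint arm with a two-finger parallel gripper is mounted at the origin on the work surface. World frame = base frame: x ahead of the robot, y to its left, z up, the work surface at z = 0. Lengths are in m, angles in degrees, forces in N, time in s.
With the tool pointing down it reaches from about 0.375 to 0.9 m from the base axis. Payload 3.1 kg.
Tool frame: the origin (TCP) lies at the very end of the fingers, on their centre line; the grasp point (between the pads) lies 19 mm behind it (bot.grip_point_offset is the distance from the TCP to the grasp point, in m); z points along the fingers, x is the direction in which the jaws open and shut, and the axes are right-handed (so a half turn about z gives the same grasp; the last joint's range is limited). The gripper opens to 87 mm and grips with 3 to 60 N. Pads are 19 mm wide; open, the fingers measure 117 mm over their backs; the gripper's body (75 mm by 190 mm) begins 51 mm behind the grasp point.
Start: joints at [59.215, 30.224, 82.088, -0, 67.689, -10.227], TCP at [0.219, 0.585, 0.223] pointing down, gripper open.
Joint ranges: [-176.69, 176.69], [-43.24, 126.21], [12.49, 139.97], [-82, 262], [0, 151.66], [-163.58, 163.58]. Speed limits (degrees/s): [159.86, 159.86, 180, 180, 180, 180].

## Interface

Orientations are given as a 3x3 rotation matrix whose columns are the frame's x, y, z axes.
In Python, from rig import bot, capture, recognise, place_of gives the robot as it stands.
- The arm moves only by the tool send_rows, never from a script. Its argument "motion" is a list of rows, each a list of 2 entries, a list of its own where there are three numbers: the shift along the tool's x, y, z in mm, then the turn about the tool's z in rad. A call has exactly 5 rows; each row shifts and turns the pose as measured when the row begins, along the tool's axes as they then stand; what a row does not reach is not made up. A row lasts 1/12 s, in which the tool goes at most 41.7 mm and 7.16 degrees, less where a joint would pass 70% of its speed; a pose out of reach is approached as far as the arm can. A call with a gripper value outside its range is refused whole. "gripper" is the closure, from 0 (fully open) to 1 (shut), set as the call begins (left out, the last holds). The fingers move at their own pace and stop on an object; the grip force is fixed at half the most. Time passes only in rows, so rows that do not move let the fingers close, or fill a call up. It gives the time, the measured TCP pose, the force and the opening at its end, in the units of the state.
- bot.read_state(): the state, without advancing time (a new reading comes with each control period).
- capture(name): name is "scene" or "top"; returns a dict with "image" (400x640x3 uint8, blue, green, red), "fx", "fy", "cx", "cy" (pixels), "rvec" (rotation vector, rad) and "tvec" (3), from world to camera coordinates, as OpenCV has them. Camera axes: x right, y down, z forward; pixel columns grow to the right and rows downward; lengths in m; the calibration is good to about 2 mm. A picture is of the moment at which its call begins. There is no depth.
- bot.hand_in(): hands the job in, once; it reports no verdict.
Trained networks look in the newest picture that a camera, given by its name, has taken for a name from the list of things; names that differ only in an ending like _2 or _b are one class to them, and where a whole thing is asked for, a point or a joint stands for the part that bears it (a point fixed in the world has none). Each returns a list of dicts, best first, with "p" (0 to 1); they miss things now and then, are a little off and sometimes report something else, mostly with a low value. They report only what shows in the picture. A call takes as long as a camera call. They do not tell look-alikes from the thing itself.
- recognise(camera, target): "xy" ([column, row] in pixels, amid what is visible of it).
- place_of(camera, target): "xy" ([column, row] in pixels: a listed point, or the origin of a listed thing).
The state is a dict: "time_s": time; "joint_positions": joint angles; "qvel": joint speeds; "tau": joint torques, N m; "position": TCP position; "tcp_rot": TCP orientation; "force": force on the tool from outside, world axes, zero at the start; "moment": the same for the moment, N m; "opening": opening from 0.0 (shut) to 1.0 (fully open).
Only numpy, scipy, OpenCV 4.12 (cv2) and the standard library are available. Lean on these libraries where they do the work, as an engineer would, in place of code of your own. Each camera call takes 0.05 s, during which the arm holds its last target.

## Task

Take the pen tester out of its case and check the breaker's three outlet terminals: holding the pen upright, lower its sprung tip down each well, from the robot's left to its right, until it presses gently but firmly on the screw at the bottom for about half a second. Then lay the pen nose down in its slanted steel rest and let go. Leave the other things on the bench where they are.

Things in the scene. Friction and masses are not known exactly. Their poses are not given: they have to be found in the camera images.
- tester: White and black cordless pen tester, 190 mm long, about 0.11 kg, lying in the open case. x axis: from tip to tail; z: out of its upper face (display, clip 4.5 mm high at the tail); y across. Origin: on its axis 108 mm from the tip, near the centre of mass, the place to grip. Body from 66 mm from the tip to the tail: flat-sided bar, 20 mm wide (y) by 22 mm (z)
- tester_tip: The pen's sprung round-ended steel tip, diameter 5 mm. Origin: its very end, 108 mm ahead of the tester's origin; x axis as the tester's. It gives from 1.2 N on, 0.6 N per mm, and is fully in after 6 mm at 4.8 N. A touch counts from 2 N. Behind it, from 14 mm: nose sleeve of diameter 8 mm, from 42 mm: front part of 12 mm, at 60 to 66 mm: round finger guard of 30 mm
- case: Open black hard case, lid off, fixed, 262 (x) by 176 (y) by 56 mm high, walls 6 mm. Origin: underside centre. The pen lies along its x in the middle, tail to its +x (towards the robot), axis 36 mm above the bench, in two foam saddles (top at 42 mm) some 36 to 56 mm and 143 to 173 mm from the pen's tip. Between them it is free, 64 mm to either side of the pen, down to its floor 9 mm above the bench
- rest: Slanted steel pen rest, fixed; base 150 by 90 by 12 mm and two upright forks, open above, that hold the pen at 45 degrees: nose low to the rest's -x, off the robot, tail high to its +x. Origin: underside, below rest_seat. The lower fork carries the front part 42 to 56 mm from the tip; the finger guard stays above it and stops the pen sliding down. The upper fork carries the body at 150 to 165 mm
- rest_seat (a point): Where the tester's origin lies with the pen in the rest and its guard 4 mm up the slope from the lower fork; 102 mm above the bench. The pen may lie up to 4 mm lower or some mm higher along the slope. Fork slots: lower 20 mm wide, upper 28 mm, flared at the top; with the flares they stand 20 mm above the pen's axis. Between the forks the pen is free on all sides
- breaker: Grey three-pole breaker, 105 mm wide (y), 160 mm long (x), top face 87 mm above the bench, on a fixed plywood board. Origin: underside of the board below the middle well. The end with the three wells faces its -x, roughly the robot. 60 mm to +x of the wells stands the toggle (120 mm above the bench); copper bars lead to a grey feed box (115 mm high), 185 to 260 mm from the wells
- well_left (a point): Centre of the mouth of the well on the robot's left (+y), in the breaker's top face. The three wells are in a row, 34 mm apart, each a square shaft of 20 by 20 mm going straight down. At its bottom is the steel screw head (diameter 17 mm) to touch, 12 to 24 mm below the mouth: each is turned down differently, so its depth must be felt
- well_middle (a point): The same for the middle outlet well
- well_right (a point): The same for the outlet well on the robot's right (-y)
- handheld_a: Bystander: blue handheld meter, 150 by 88 by 34 mm, lying on the mat beyond the rest. Origin: underside centre
- handheld_b: Bystander: a second such meter at the robot's right. Origin: underside centre
- screwdriver: Bystander: screwdriver, 190 mm, lying across the bench on the robot's side of the rest
- cleaner_can: Bystander: white can, diameter 60 mm, 165 mm high, standing at the robot's left. Origin: underside centre
Things that resemble listed ones, but are neither listed nor needed, are in the scene too. There is more than one size of the tester; the job needs the larger.

How it is judged:
By the outcome, as a careful person would: the job done as asked, in the order asked, and still so for the second after the job is handed in, with the robot touching nothing.
It also fails if it takes over 70 s, if anything falls off the work surface, if the arm or the gripper's body presses on something with over 40 N, if the wrist force passes 120 N, or if a joint passes its speed limit or range.

## Working session

There is one attempt and no reset: what is moved stays moved. The work goes in short steps, Python scripts to look and compute and a tool call to move; the robot and the scene stay as the last step left them, time stands still between calls to the robot, and variables do not carry over. Pictures are saved under pics/ and viewed, and the job is handed in when it is done.

Besides the shell and the picture viewer there is one more tool, called after "Request:" as name(argument=value, ...), one argument or row to a line, values as JSON. send_rows: Moves the arm, as the interface text tells. Its arguments: {"type":"object","properties":{"motion":{"type":"array","items":{"type":"array"}},"gripper":{"type":"number"}},"required":["motion"]}

```bash
ls; mkdir -p pics; python3 - <<'E'
from rig import bot,capture,recognise,place_of
import cv2
print(bot.read_state())
for c in("scene","top"):
    r=capture(c); cv2.imwrite(f"pics/{c}0.png",r["image"]); print(c,r["fx"],r["fy"],r["cx"],r["cy"],r["rvec"],r["tvec"])
    for n in["tester","tester_tip","case","rest","rest_seat","breaker","well_left","well_middle","well_right","handheld_a","screwdriver","cleaner_can"]:
        print(n,[([round(float(v)) for v in d["xy"]],round(float(d["p"]),2)) for d in place_of(c,n)][:4])
E
```

```text
pics
{'time_s': 0.0, 'joint_positions': array([ 5.92154124e+01,  3.02783316e+01,  8.21556947e+01, -1.72162408e-04,
        6.76906602e+01, -1.02272715e+01]), 'qvel': array([ 0.09653769,  0.07325281,  0.09947885,  0.05708049,  0.02079176,
       -0.09431912]), 'tau': array([ 3.33299913e-04, -4.40041924e+01, -1.76590794e+01,  6.34123106e-02,
        5.82697929e-02, -1.81341043e-04]), 'position': array([0.21905644, 0.58457038, 0.22158229]), 'tcp_rot': array([[ 3.51141949e-01,  9.36321577e-01, -1.11141179e-03],
       [ 9.36319787e-01, -3.51143498e-01, -1.87098288e-03],
       [-2.14210666e-03, -3.83656277e-04, -9.99997632e-01]]), 'force': array([-0.59986628,  0.58099977,  0.29593183]), 'moment': array([-0.01479066, -0.00951651,  0.02790637]), 'opening': 0.9994457409872797}
scene 470.9753089209729 470.9753089209729 323.77752324981884 198.36868370350055 [ 2.25644472  1.2857827  -0.36963235] [-0.28478619 -0.3547674   1.65672765]
tester [([394, 152], 0.96)]
tester_tip []
case [([396, 165], 0.76)]
rest [([318, 214], 0.85)]
rest_seat [([317, 196], 0.74)]
breaker [([241, 247], 0.66), ([295, 16
[... 160 characters left out ...]
rewdriver [([358, 260], 0.68), ([296, 170], 0.6)]
cleaner_can [([458, 150], 0.76)]
top 456.0700600939984 456.0700600939984 325.67977457691865 199.19302985773035 [ 2.14978704 -2.10298251  0.19678685] [-0.00866929  0.5766882   1.30887728]
tester [([231, 221], 0.95), ([264, 148], 0.54)]
tester_tip [([419, 222], 0.45)]
case [([227, 223], 0.97)]
rest [([336, 212], 0.63)]
rest_seat [([332, 210], 0.88), ([430, 221], 0.64), ([334, 214], 0.63)]
breaker [([413, 221], 0.72)]
well_left [([409, 219], 0.66)]
well_middle [([418, 219], 0.67)]
well_right [([430, 219], 0.94)]
handheld_a [([502, 223], 0.94), ([327, 154], 0.9)]
screwdriver [([326, 271], 0.75), ([432, 220], 0.3)]
cleaner_can [([168, 203], 0.81)]
```

View pics/scene0.png

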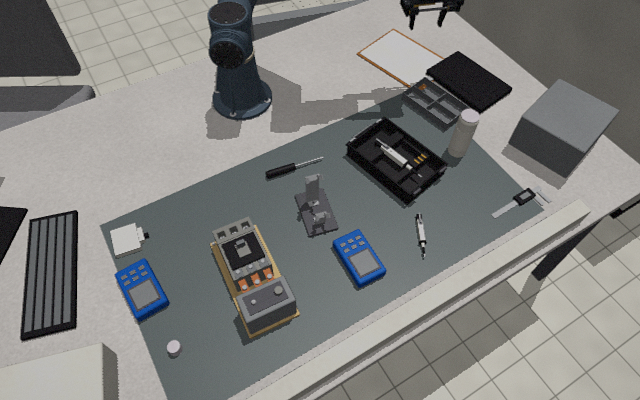

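View pics/top0.png

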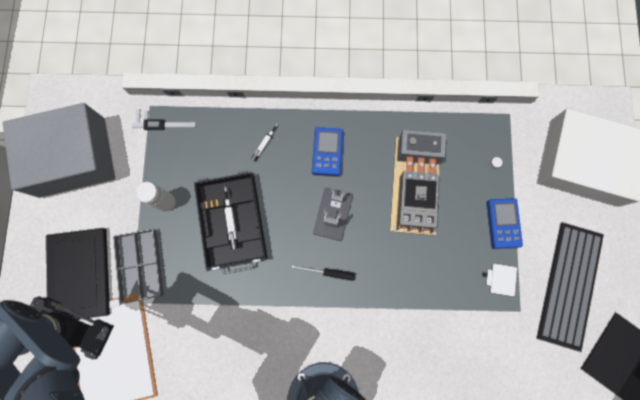

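```bash
cat > h.py <<'E'
import numpy as np,cv2
from rig import bot,capture,recognise,place_of
def cam(c):
    r=capture(c); R=cv2.Rodrigues(np.array(r["rvec"],float))[0]; return r,R,np.array(r["tvec"],float).ravel()
def ray(C,uv,z):
    r,R,t=C; d=R.T@np.array([(uv[0]-r["cx"])/r["fx"],(uv[1]-r["cy"])/r["fy"],1]); o=-R.T@t
    return o+d*(z-o[2])/d[2]
def proj(C,p):
    r,R,t=C; q=R@np.array(p)+t; return np.array([r["fx"]*q[0]/q[2]+r["cx"],r["fy"]*q[1]/q[2]+r["cy"]])
def crop(C,u0,v0,w,h,k,name):
    cv2.imwrite(name,cv2.resize(C[0]["image"][v0:v0+h,u0:u0+w],None,fx=k,fy=k,interpolation=cv2.INTER_CUBIC))
E
python3 - <<'E'
from h import *
T=cam("top");S=cam("scene")
crop(T,185,165,100,115,5,"pics/a1.png");crop(T,300,120,150,130,5,"pics/a2.png");crop(S,335,110,120,95,6,"pics/a3.png")
crop(S,205,160,140,100,5,"pics/a4.png")
H=dict(tester=.036,case=0,rest=0,rest_seat=.102,breaker=0,well_left=.087,well_middle=.087,well_right=.087)
for n,z in H.items():
    for c,C in(("top",T),("scene",S)):
        for d in place_of(c,n)[:1]: print(n,c,np.round(ray(C,d["xy"],z),4),round(float(d["p"]),2))
E
```

```text
tester top [0.5098 0.2895 0.036 ] 0.68
tester scene [0.7663 0.1915 0.036 ] 0.78
case top [0.504  0.2961 0.    ] 0.91
case scene [0.5114 0.287  0.    ] 0.82
rest top [ 0.541  -0.0229  0.    ] 0.89
rest scene [ 0.5496 -0.0186  0.    ] 0.86
rest_seat top [ 0.5294 -0.0166  0.102 ] 0.91
rest_seat scene [ 0.5547 -0.0155  0.102 ] 0.57
breaker top [ 0.5243 -0.2659  0.    ] 0.74
breaker scene [ 0.5277 -0.2619  0.    ] 0.7
well_left top [ 0.5114 -0.2335  0.087 ] 0.76
well_left scene [ 0.5289 -0.2327  0.087 ] 0.65
well_middle top [ 0.5216 -0.2697  0.087 ] 0.82
well_middle scene [ 0.5148 -0.2647  0.087 ] 0.6
well_right top [ 0.5156 -0.3011  0.087 ] 0.93
well_right scene [ 0.5148 -0.2976  0.087 ] 0.96
```

View pics/a1.png

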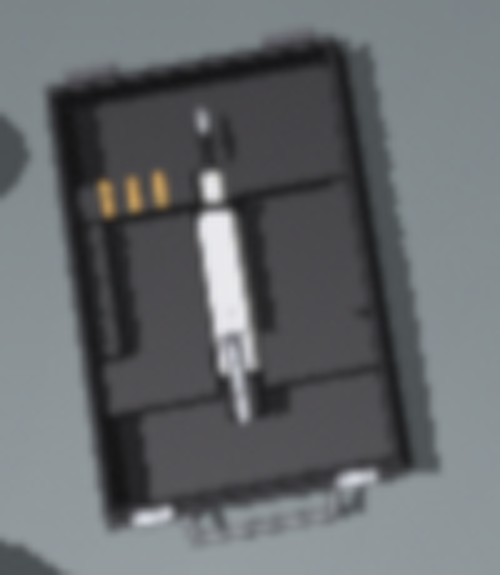

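View pics/a2.png

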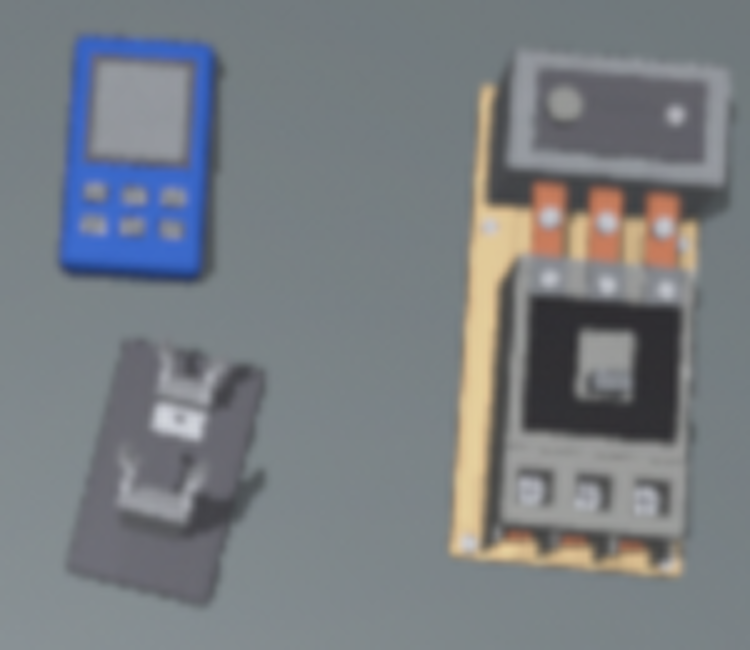

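View pics/a3.png

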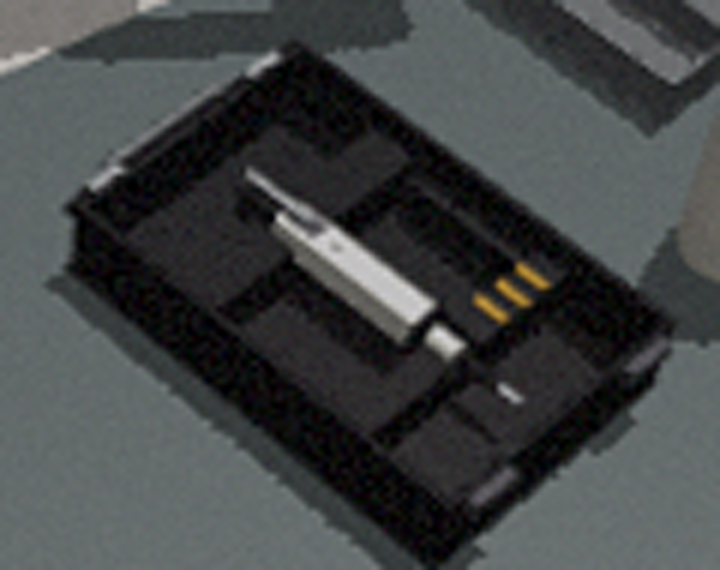

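View pics/a4.png

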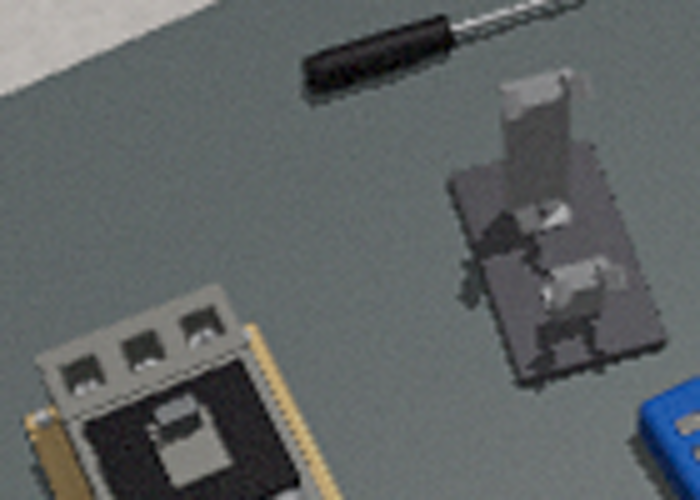

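```bash
python3 - <<'E'
from h import *
T=cam("top");S=cam("scene")
for C,a,n in((T,(190,165,85,110),"b1"),(S,(340,110,110,95),"b2")):
    u,v,w,h=a; im=C[0]["image"][v:v+h,u:u+w].astype(float)
    im=np.clip(255*(im/255)**0.45*1.0,0,255).astype(np.uint8)
    im=cv2.resize(im,None,fx=6 if n=="b2" else 5.4,fy=6 if n=="b2" else 5.4,interpolation=cv2.INTER_CUBIC)
    cv2.imwrite(f"pics/{n}.png",im)
print(-T[1].T@T[2],-S[1].T@S[2])
for n in("tester","tester_tip","case","screwdriver","cleaner_can"):
    for d in place_of("top",n): print(n,d)
E
```

```text
[0.32928714 0.00379011 1.39189073] [ 1.17865595 -0.39688209  1.18531192]
tester {'xy': [262.4, 143.8], 'p': 0.75}
tester_tip {'xy': [414.6, 219.3], 'p': 0.69}
case {'xy': [418.3, 218.2], 'p': 0.75}
case {'xy': [229.2, 222.1], 'p': 0.69}
case {'xy': [325.0, 274.0], 'p': 0.33}
screwdriver {'xy': [322.3, 271.9], 'p': 0.91}
screwdriver {'xy': [334.4, 214.4], 'p': 0.57}
cleaner_can {'xy': [165.9, 201.9], 'p': 0.68}
cleaner_can {'xy': [336.6, 213.1], 'p': 0.44}
```

View pics/b1.png

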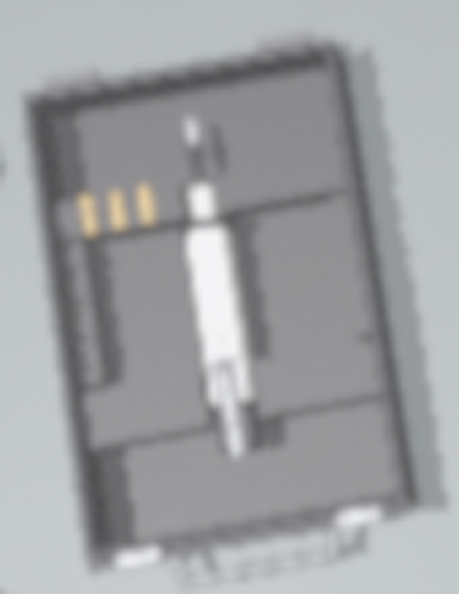

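View pics/b2.png

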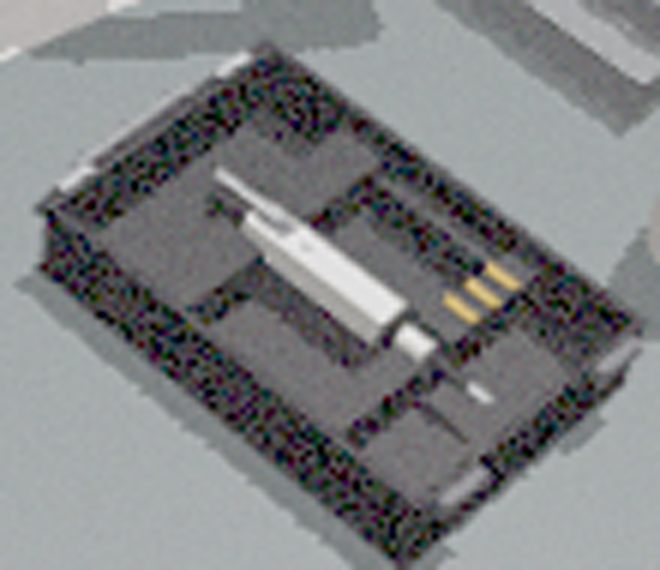

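```bash
python3 - <<'E'
from h import *
T=cam("top");S=cam("scene")
f=lambda p:(190+p[0]/5.4,165+p[1]/5.4); g=lambda p:(340+p[0]/6,110+p[1]/6)
def sh(n,C,uv,z): print(n,np.round(ray(C,uv,z)*1000,1))
sh("tip",T,f((191,120)),.036);sh("bodyfront",T,f((207,227)),.047);sh("bodymid/back",T,f((229,400)),.047);sh("clip end",T,f((237,458)),.0515)
for p in((28,95),(345,45),(92,567),(415,502)): sh("corner",T,f(p),.056)
sh("rib line",T,f((233,420)),.042);sh("rib2",T,f((204,217)),.042)
print("scene");sh("tip",S,g((488,398)),.036);sh("clip end",S,g((220,170)),.0515)
for p in((268,45),(40,208),(635,325),(405,568)): sh("corner",S,g(p),.056)
# wells from crop a2 (5x,300,120), a4(5x,205,160)
for p in((532,492),(590,494),(647,497)): sh("well",T,(300+p[0]/5,120+p[1]/5),.087)
for p in((205,325),(145,349),(84,374)): sh("wellS",S,(205+p[0]/5,160+p[1]/5),.087)
E
```

```text
tip [610.  309.2  36. ]
bodyfront [547.5 294.2  47. ]
bodymid/back [452.1 276.4  47. ]
clip end [420.4 269.3  51.5]
corner [618.  395.9  56. ]
corner [650.4 221.7  56. ]
corner [360.2 342.6  56. ]
corner [398.6 171.3  56. ]
rib line [441.7 274.6  42. ]
rib2 [553.9 297.3  42. ]
scene
tip [610.6 311.5  36. ]
clip end [427.  270.8  51.5]
corner [369.2 341.6  56. ]
corner [404.3 172.1  56. ]
corner [621.5 392.2  56. ]
corner [681.1 202.8  56. ]
well [ 519.2 -230.4   87. ]
well [ 518.8 -263.9   87. ]
well [ 517.8 -296.8   87. ]
wellS [ 527.  -229.7   87. ]
wellS [ 524.3 -263.8   87. ]
wellS [ 521.8 -298.1   87. ]
```

```bash
cat > p.py <<'E'
import sys,numpy as np
from rig import bot
# usage p.py x y z(mm) yaw(deg of tool x, or 'k') vmax(mm/row)
s=bot.read_state(); R=s["tcp_rot"]; p=s["position"]*1000
yaw=np.degrees(np.arctan2(R[1,0],R[0,0]))
print("t",round(s["time_s"],2),"p",np.round(p,1),"yaw",round(yaw,2),"z",np.round(R[:,2],3),"F",np.round(s["force"],1),"M",np.round(s["moment"],2),"op",round(s["opening"],4),"q",np.round(s["joint_positions"],0))
if len(sys.argv)>3:
    t=np.array([float(v) for v in sys.argv[1:4]]); ty=yaw if len(sys.argv)<5 or sys.argv[4]=='k' else float(sys.argv[4]); vm=float(sys.argv[5]) if len(sys.argv)>5 else 38
    d=t-p; dy=(ty-yaw+180)%360-180
    n=int(np.ceil(max(np.linalg.norm(d)/vm,abs(dy)/6.8,1))); rows=[];out=[]
    for i in range(n):
        a=np.radians(-dy/n*i)   # tool-z turn accumulated
        c,sn=np.cos(a),np.sin(a); Ri=R@np.array([[c,-sn,0],[sn,c,0],[0,0,1]])
        out.append([[round(float(v)) if vm>6 else round(float(v),1) for v in Ri.T@(d/n)],round(float(np.radians(-dy/n)),3)])
    while len(out)%5: out.append([[0,0,0],0])
    for i in range(0,len(out),5): print(str(out[i:i+5]).replace(" ",""))
E
python3 p.py 430 272 200 101.3
```

```text
t 2.65 p [219.4 585.2 222.5] yaw 69.45 z [-0. -0. -1.] F [-0.1  0.  -0. ] M [ 0.04 -0.03 -0.  ] op 0.9988 q [ 59.  30.  82.  -0.  68. -10.]
[[[-22,31,2],-0.056],[[-24,29,2],-0.056],[[-25,28,2],-0.056],[[-27,27,2],-0.056],[[-28,25,2],-0.056]]
[[[-30,24,2],-0.056],[[-31,22,2],-0.056],[[-32,20,2],-0.056],[[-33,18,2],-0.056],[[-34,16,2],-0.056]]
```

Request:
send_rows(
  motion=[
    [[-22,31,2],-0.056],
    [[-24,29,2],-0.056],
    [[-25,28,2],-0.056],
    [[-27,27,2],-0.056],
    [[-28,25,2],-0.056],
  ],
  gripper=0.2,
)

```text
time_s: 3.07
position: [0.3252, 0.4321, 0.2124]
tcp_rot: [[0.053, 0.999, 0.003], [0.999, -0.053, 0.009], [0.009, 0.002, -1.0]]
force: [1.6, -0.2, 0.1]
opening: 0.813
```

Request:
send_rows(
  motion=[
    [[-30,24,2],-0.056],
    [[-31,22,2],-0.056],
    [[-32,20,2],-0.056],
    [[-33,18,2],-0.056],
    [[-34,16,2],-0.056],
  ],
)

```text
time_s: 3.48
position: [0.44, 0.2711, 0.2022]
tcp_rot: [[-0.242, 0.97, 0.006], [0.97, 0.242, 0.01], [0.009, 0.008, -1.0]]
force: [0.5, 0.9, 0.3]
opening: 0.796
```

```bash
python3 p.py 430 272 80 101.3
```

```text
t 3.48 p [440.  271.1 202.2] yaw 103.99 z [ 0.006  0.01  -1.   ] F [0.5 0.9 0.3] M [ 0.09 -0.06  0.01] op 0.796 q [ 19.  23.  99.   1.  57. -85.]
[[[1,-3,31],0.012],[[1,-3,31],0.012],[[0,-3,31],0.012],[[0,-3,31],0.012],[[0,0,0],0]]
```

Request:
send_rows(
  motion=[
    [[1,-3,31],0.012],
    [[1,-3,31],0.012],
    [[0,-3,31],0.012],
    [[0,-3,31],0.012],
    [[0,0,0],0],
  ],
  gripper=0.45,
)

```text
time_s: 3.9
position: [0.4432, 0.2646, 0.078]
tcp_rot: [[-0.18, 0.983, 0.024], [0.984, 0.18, 0.013], [0.009, 0.026, -1.0]]
force: [-0.8, -0.5, 0.3]
opening: 0.571
```

```bash
python3 p.py 430 272 26 101.3 20;python3 - <<'E'
from h import *
T=cam("top");S=cam("scene")
crop(T,180,160,110,110,5,"pics/c1.png");crop(S,335,90,120,105,6,"pics/c2.png")
E
```

```text
t 3.9 p [443.2 264.6  78. ] yaw 100.37 z [ 0.024  0.013 -1.   ] F [-0.8 -0.5  0.3] M [ 0.05  0.09 -0.01] op 0.571 q [ 18.  35. 106.   0.  38. -82.]
[[[3,-4,17],-0.005],[[3,-4,17],-0.005],[[3,-4,17],-0.005],[[0,0,0],0],[[0,0,0],0]]
```

View pics/c1.png

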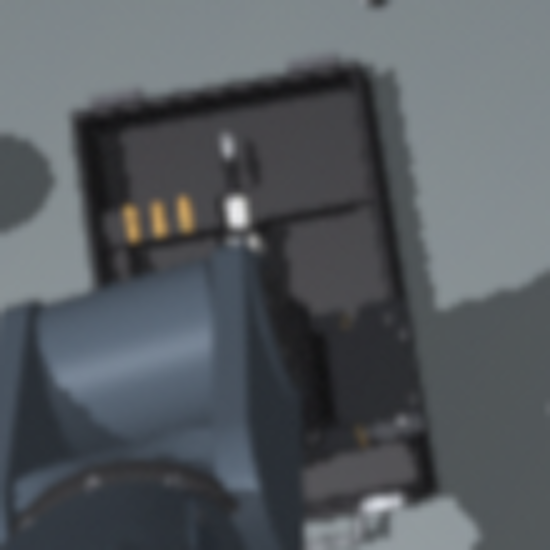

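View pics/c2.png

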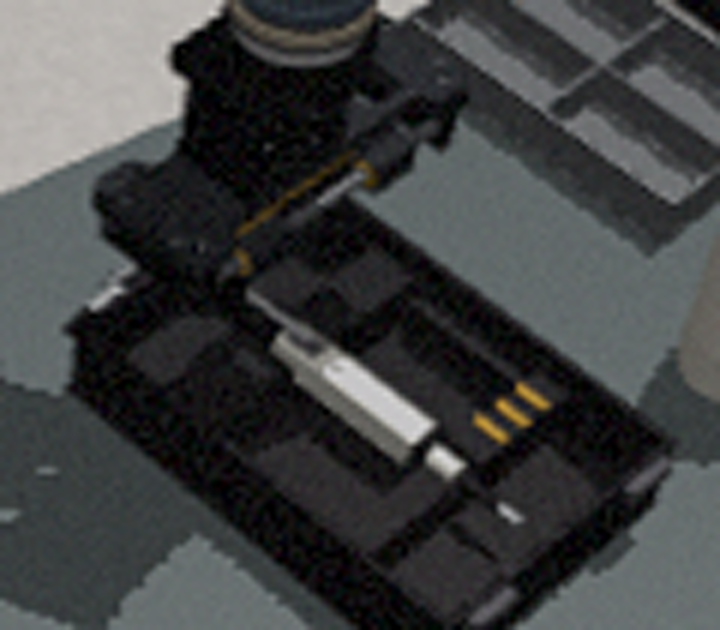

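Request:
send_rows(
  motion=[
    [[5,-8,0],0],
    [[4,-5,0],0],
    [[0,0,0],0],
    [[0,0,0],0],
    [[0,0,0],0],
  ],
)

```text
time_s: 4.42
position: [0.4349, 0.2763, 0.0895]
tcp_rot: [[-0.185, 0.982, 0.046], [0.983, 0.184, 0.021], [0.012, 0.05, -0.999]]
force: [0.2, 0.1, -0.4]
opening: 0.55
```

```bash
python3 p.py 430 272 26 101.3 15
```

```text
t 4.42 p [434.9 276.3  89.5] yaw 100.65 z [ 0.046  0.021 -0.999] F [ 0.2  0.1 -0.4] M [0.08 0.09 0.  ] op 0.5497 q [ 20.  33. 107.   0.  37. -81.]
[[[-1,-2,13],-0.002],[[-1,-2,13],-0.002],[[-1,-2,13],-0.002],[[-1,-2,13],-0.002],[[-1,-2,13],-0.002]]
```

Request:
send_rows(
  motion=[
    [[0,0,0],0],
    [[0,0,0],0],
    [[0,0,0],0],
    [[0,0,0],0],
    [[0,0,0],0],
  ],
)

```text
time_s: 4.83
position: [0.4363, 0.2771, 0.0917]
tcp_rot: [[-0.186, 0.981, 0.051], [0.983, 0.185, 0.023], [0.013, 0.055, -0.998]]
force: [-0.2, -0.3, 0.5]
opening: 0.551
```

Request:
send_rows(
  motion=[
    [[-1,-3,8],0],
    [[-1,-3,8],0],
    [[-1,-2,8],0],
    [[-1,-2,8],0],
    [[-1,-2,8],0],
  ],
)

```text
time_s: 5.25
position: [0.4284, 0.2706, 0.0487]
tcp_rot: [[-0.185, 0.981, 0.055], [0.983, 0.184, 0.024], [0.014, 0.058, -0.998]]
force: [-0.7, 0.7, -0.2]
opening: 0.547
```

```bash
python3 p.py 430 272 26 101.3 15
```

```text
t 5.25 p [428.4 270.6  48.7] yaw 100.67 z [ 0.055  0.024 -0.998] F [-0.7  0.7 -0.2] M [ 0.01  0.03 -0.03] op 0.5467 q [ 19.  37. 109.   1.  30. -82.]
[[[0,0,11],-0.006],[[0,0,11],-0.006],[[0,0,0],0],[[0,0,0],0],[[0,0,0],0]]
```

Request:
send_rows(
  motion=[
    [[0,-1,8],0],
    [[0,-1,8],0],
    [[0,-1,6],0],
    [[0,0,0],0],
    [[0,0,0],0],
  ],
)

```text
time_s: 5.67
position: [0.4239, 0.2692, 0.0206]
tcp_rot: [[-0.184, 0.982, 0.047], [0.983, 0.183, 0.022], [0.012, 0.05, -0.999]]
force: [0.1, 0.4, 0.4]
opening: 0.547
```

```bash
python3 p.py 430 272 25 101.3 15;python3 - <<'E'
from h import *
S=cam("scene")
crop(S,335,90,120,105,6,"pics/d2.png")
E
```

```text
t 5.67 p [423.9 269.2  20.6] yaw 100.62 z [ 0.047  0.022 -0.999] F [0.1 0.4 0.4] M [0.02 0.03 0.  ] op 0.5471 q [ 19.  40. 110.   1.  27. -82.]
[[[2,7,-4],-0.012],[[0,0,0],0],[[0,0,0],0],[[0,0,0],0],[[0,0,0],0]]
```

View pics/d2.png

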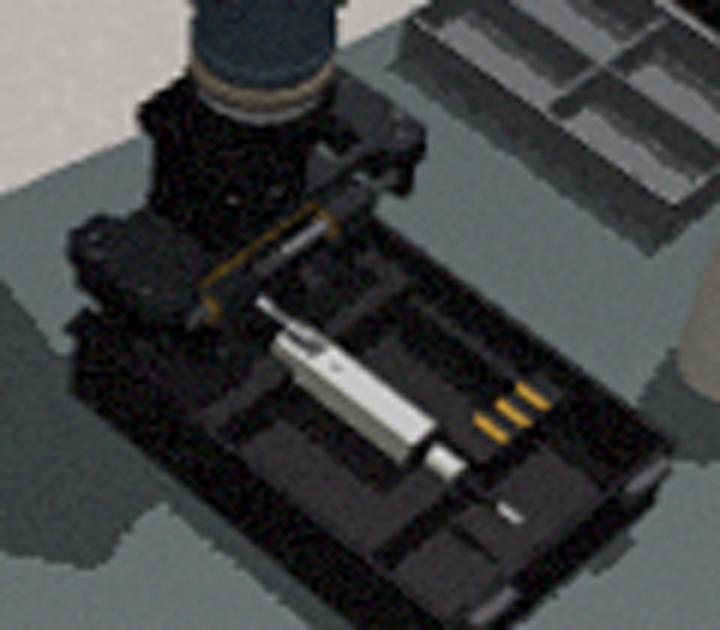

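Request:
send_rows(
  motion=[
    [[0,5,-2],-0.006],
    [[1,3,-1],0],
    [[0,0,0],0],
    [[0,0,0],0],
    [[0,0,0],0],
  ],
)

```text
time_s: 6.13
position: [0.4316, 0.2718, 0.0256]
tcp_rot: [[-0.192, 0.98, 0.047], [0.981, 0.191, 0.021], [0.012, 0.05, -0.999]]
force: [-1.2, -0.7, -0.7]
opening: 0.551
```

Request:
send_rows(
  motion=[
    [[0,0,0],0],
    [[0,0,0],0],
    [[0,0,0],0],
    [[0,0,0],0],
    [[0,0,0],0],
  ],
  gripper=1.0,
)

```text
time_s: 6.55
position: [0.4317, 0.2723, 0.0263]
tcp_rot: [[-0.191, 0.98, 0.048], [0.981, 0.191, 0.022], [0.013, 0.051, -0.999]]
force: [-0.3, 1.6, -0.0]
opening: 0.253
```

Request:
send_rows(
  motion=[
    [[0,0,0],0],
    [[0,0,0],0],
    [[0,0,0],0],
    [[0,0,0],0],
    [[0,0,0],0],
  ],
)

```text
time_s: 6.97
position: [0.4318, 0.2723, 0.0264]
tcp_rot: [[-0.191, 0.98, 0.048], [0.981, 0.191, 0.022], [0.013, 0.052, -0.999]]
force: [-1.3, -0.4, -0.1]
opening: 0.224
```

Request:
send_rows(
  motion=[
    [[0,0,-8],0],
    [[0,0,-10],0],
    [[0,0,-12],0],
    [[0,0,-12],0],
    [[0,0,-12],0],
  ],
)

```text
time_s: 7.38
position: [0.4282, 0.2702, 0.0821]
tcp_rot: [[-0.191, 0.981, 0.044], [0.982, 0.19, 0.02], [0.012, 0.047, -0.999]]
force: [1.3, 0.1, -0.9]
opening: 0.228
```

```bash
python3 p.py;python3 - <<'E'
from h import *
S=cam("scene")
crop(S,335,70,120,125,5,"pics/e2.png")
E
```

```text
t 7.38 p [428.2 270.2  82.1] yaw 101.0 z [ 0.044  0.02  -0.999] F [ 1.3  0.1 -0.9] M [0.01 0.1  0.04] op 0.2279 q [ 19.  33. 108.   0.  36. -82.]
```

View pics/e2.png

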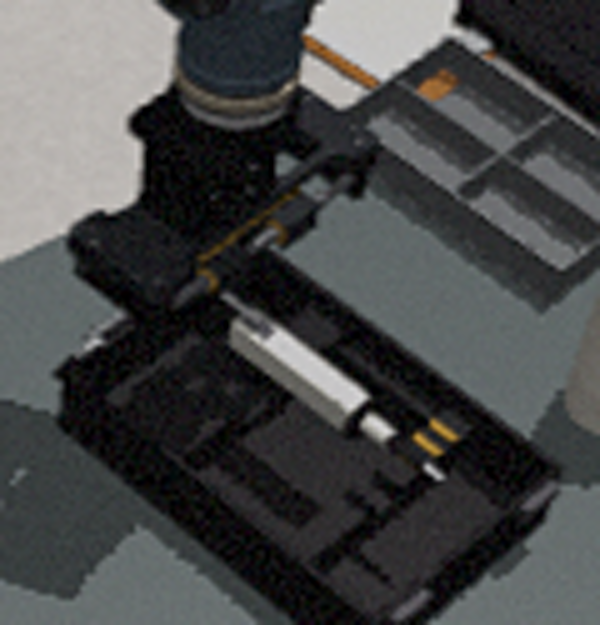

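Request:
send_rows(
  motion=[
    [[0,0,0],0],
    [[0,0,0],0],
    [[0,0,0],0],
    [[0,0,0],0],
    [[0,0,0],0],
  ],
  gripper=0.773,
)

```text
time_s: 7.85
position: [0.4302, 0.2708, 0.0858]
tcp_rot: [[-0.191, 0.98, 0.051], [0.982, 0.19, 0.023], [0.013, 0.055, -0.998]]
force: [-0.3, -1.0, -0.2]
opening: 0.231
```

```bash
python3 p.py;python3 - <<'E'
from h import *
S=cam("scene")
crop(S,335,70,120,125,5,"pics/e3.png")
E
```

```text
t 7.85 p [430.2 270.8  85.8] yaw 101.0 z [ 0.051  0.023 -0.998] F [-0.3 -1.  -0.2] M [0.04 0.11 0.06] op 0.2314 q [ 19.  33. 108.   0.  36. -82.]
```

View pics/e3.png

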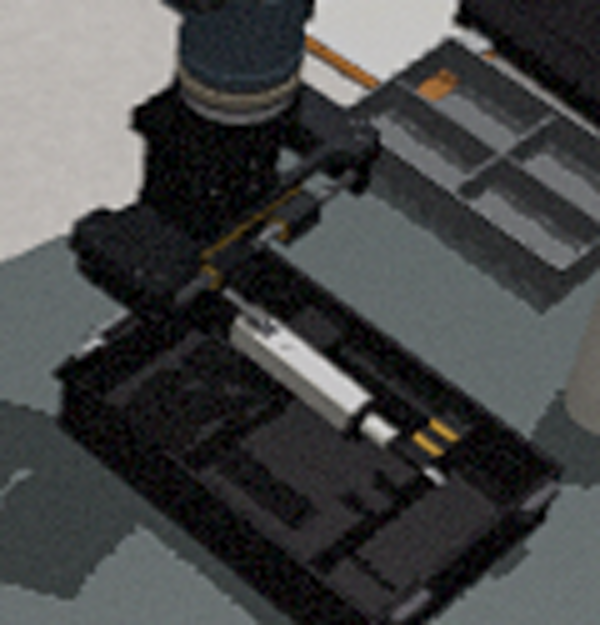

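Request:
send_rows(
  motion=[
    [[0,0,0],0],
    [[0,0,0],0],
    [[0,0,0],0],
    [[0,0,0],0],
    [[0,0,0],0],
  ],
  gripper=0.767,
)

```text
time_s: 8.32
position: [0.4303, 0.2708, 0.0848]
tcp_rot: [[-0.191, 0.98, 0.051], [0.982, 0.19, 0.023], [0.012, 0.054, -0.998]]
force: [0.0, -0.1, 0.2]
opening: 0.235
```

```bash
python3 p.py;python3 - <<'E'
from h import *
S=cam("scene")
crop(S,335,70,120,125,5,"pics/e4.png")
E
```

```text
t 8.32 p [430.3 270.8  84.8] yaw 101.0 z [ 0.051  0.023 -0.998] F [ 0.  -0.1  0.2] M [ 0.09  0.04 -0.03] op 0.2351 q [ 19.  33. 108.   0.  36. -82.]
```

View pics/e4.png

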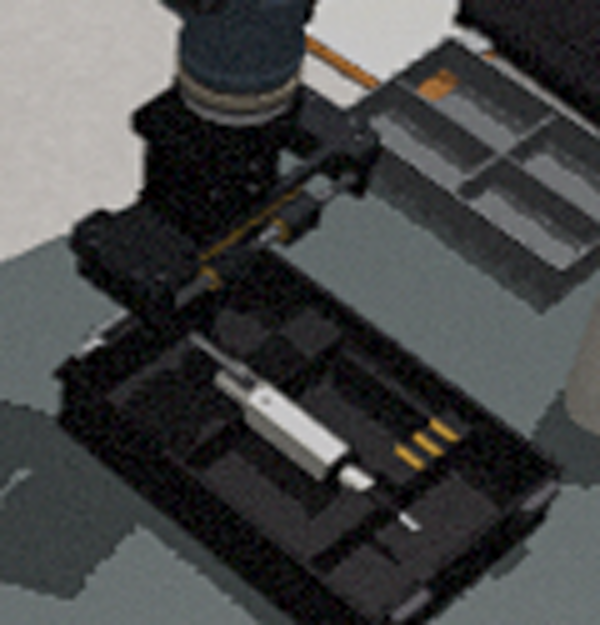

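```bash
python3 - <<'E'
from h import *
S=cam("scene");T=cam("top")
u,v,w,h=340,110,110,95
im=S[0]["image"][v:v+h,u:u+w].astype(float); im=np.clip(255*(im/255)**0.5,0,255).astype(np.uint8)
cv2.imwrite("pics/f2.png",cv2.resize(im,None,fx=6,fy=6,interpolation=cv2.INTER_CUBIC))
crop(T,180,160,110,110,5,"pics/f1.png")
E
```

```text
(no output)
```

View pics/f2.png

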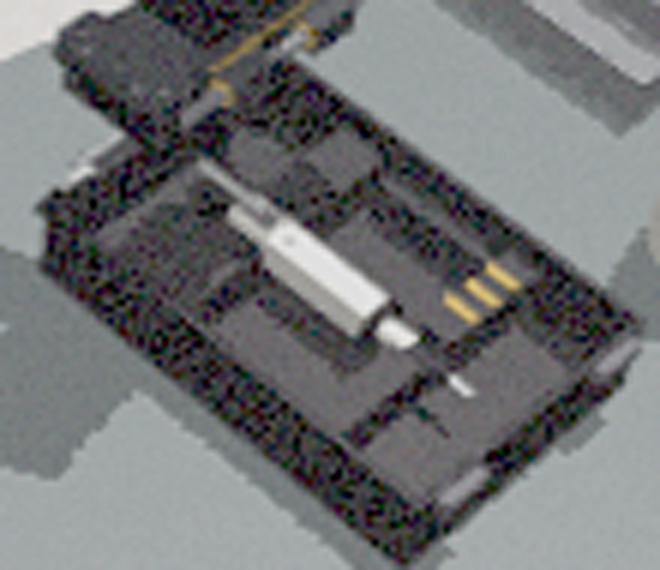

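View pics/f1.png

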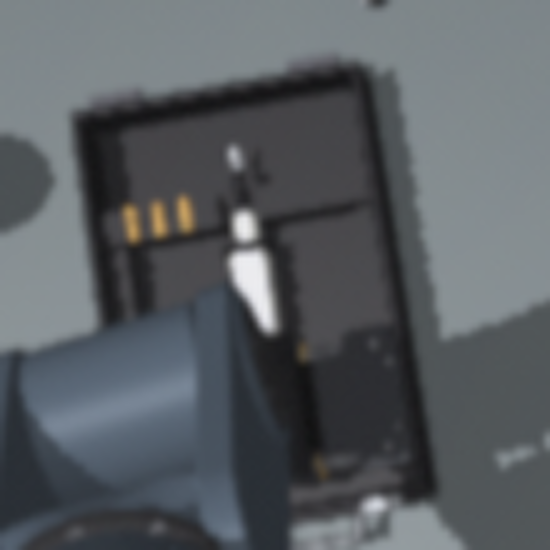

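```bash
cat >> h.py <<'E'
def tri(T,uvT,S,uvS):
    P=[np.array(C[0]["fx"]*0) for C in(T,S)]
    def M(C):
        K=np.array([[C[0]["fx"],0,C[0]["cx"]],[0,C[0]["fy"],C[0]["cy"]],[0,0,1]]); return K@np.c_[C[1],C[2]]
    X=cv2.triangulatePoints(M(T),M(S),np.array(uvT,float).reshape(2,1),np.array(uvS,float).reshape(2,1)).ravel(); X=X[:3]/X[3]
    return np.round(X*1000,1),np.round(proj(T,X)-uvT,1),np.round(proj(S,X)-uvS,1)
E
python3 - <<'E'
from h import *
T=cam("top");S=cam("scene")
print("tip",tri(T,(180+236/5,160+153/5),S,(340+463/6,110+386/6)))
print("old tip",tri(T,(190+191/5.4,165+122/5.4),S,(340+488/6,110+398/6)))
print("front white",tri(T,(180+244/5,160+226/5),S,(340+397/6,110+333/6)))
print("body front top",tri(T,(180+250/5,160+252/5),S,(340+370/6,110+300/6)))
for z in(.02,.03,.0515,.06,.07,.08): print("clip end",z,ray(S,(340+205/6,110+160/6),z))
E
```

```text
tip (array([599.4, 302.9,  38.8]), array([-0.1, -0.1]), array([-0.2,  0. ]))
old tip (array([609.8, 310.6,  35.2]), array([-0.4, -0.3]), array([-0.4,  0.1]))
front white (array([554.7, 295.2,  37.8]), array([-0., -0.]), array([-0.,  0.]))
body front top (array([537.1, 288.2,  50.2]), array([-0.1, -0.1]), array([-0.1,  0. ]))
clip end 0.02 [0.39606787 0.28633969 0.02      ]
clip end 0.03 [0.40278357 0.28047669 0.03      ]
clip end 0.0515 [0.41722231 0.26787125 0.0515    ]
clip end 0.06 [0.42293066 0.26288771 0.06      ]
clip end 0.07 [0.42964635 0.25702471 0.07      ]
clip end 0.08 [0.43636205 0.25116172 0.08      ]
```

Request:
send_rows(
  motion=[
    [[0,-4,0],0],
    [[0,-4,4],0],
    [[0,0,9],0],
    [[0,0,9],0],
    [[0,0,9],0],
  ],
  gripper=0.5,
)

```text
time_s: 8.98
position: [0.4242, 0.2703, 0.0528]
tcp_rot: [[-0.191, 0.98, 0.054], [0.981, 0.19, 0.024], [0.013, 0.058, -0.998]]
force: [0.3, -0.3, 0.9]
opening: 0.472
```

```bash
python3 p.py 422 268.5 26 k 12
```

```text
t 8.98 p [424.2 270.3  52.8] yaw 101.01 z [ 0.054  0.024 -0.998] F [ 0.3 -0.3  0.9] M [0.01 0.01 0.  ] op 0.4715 q [ 20.  36. 110.   0.  30. -82.]
[[[-1,-1,9],-0.0],[[-1,-1,9],-0.0],[[-1,-1,9],-0.0],[[0,0,0],0],[[0,0,0],0]]
```

Request:
send_rows(
  motion=[
    [[-1,0,7],0],
    [[0,0,7],0],
    [[0,0,5],0],
    [[0,0,0],0],
    [[0,0,0],0],
  ],
)

```text
time_s: 9.4
position: [0.4238, 0.2689, 0.0275]
tcp_rot: [[-0.191, 0.98, 0.048], [0.982, 0.19, 0.022], [0.012, 0.051, -0.999]]
force: [-0.3, -0.1, 0.4]
opening: 0.497
```

```bash
python3 p.py 422 268.5 26 k 12
```

```text
t 9.4 p [423.8 268.9  27.5] yaw 100.99 z [ 0.048  0.022 -0.999] F [-0.3 -0.1  0.4] M [0.02 0.04 0.04] op 0.4971 q [ 19.  39. 110.   1.  27. -82.]
[[[0,-2,1],-0.0],[[0,0,0],0],[[0,0,0],0],[[0,0,0],0],[[0,0,0],0]]
```

Close and lift.

Request:
send_rows(
  motion=[
    [[0,0,1],0],
    [[0,0,0],0],
    [[0,0,0],0],
    [[0,0,0],0],
    [[0,0,0],0],
  ],
  gripper=1.0,
)

```text
time_s: 9.82
position: [0.4246, 0.2693, 0.0272]
tcp_rot: [[-0.191, 0.98, 0.05], [0.982, 0.19, 0.022], [0.012, 0.053, -0.999]]
force: [0.1, -0.3, -1.0]
opening: 0.224
```

Request:
send_rows(
  motion=[
    [[0,0,0],0],
    [[0,0,-4],0],
    [[0,0,-6],0],
    [[0,0,-8],0],
    [[0,0,-8],0],
  ],
)

```text
time_s: 10.23
position: [0.4217, 0.2681, 0.0541]
tcp_rot: [[-0.191, 0.981, 0.046], [0.982, 0.19, 0.021], [0.012, 0.049, -0.999]]
force: [0.1, 0.6, -1.4]
opening: 0.227
```

```bash
python3 p.py;python3 - <<'E'
from h import *
S=cam("scene")
crop(S,335,70,120,125,5,"pics/g2.png")
E
```

```text
t 10.23 p [421.7 268.1  54.1] yaw 100.99 z [ 0.046  0.021 -0.999] F [ 0.1  0.6 -1.4] M [-0.04  0.16 -0.01] op 0.2266 q [ 19.  36. 110.   0.  31. -82.]
```

View pics/g2.png

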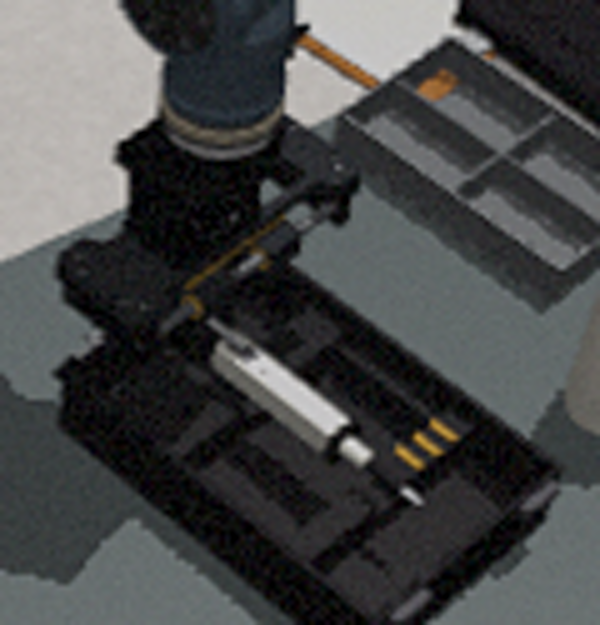

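Request:
send_rows(
  motion=[
    [[0,0,-5],0],
    [[0,0,-5],0],
    [[0,0,0],0],
    [[0,0,0],0],
    [[0,0,0],0],
  ],
  gripper=0.771,
)

```text
time_s: 10.7
position: [0.4229, 0.2686, 0.069]
tcp_rot: [[-0.191, 0.98, 0.053], [0.982, 0.19, 0.023], [0.013, 0.056, -0.998]]
force: [0.1, 0.2, -0.5]
opening: 0.231
```

```bash
python3 p.py;python3 - <<'E'
from h import *
S=cam("scene")
crop(S,335,70,120,125,5,"pics/g3.png")
E
```

```text
t 10.7 p [422.9 268.6  69. ] yaw 101.01 z [ 0.053  0.023 -0.998] F [ 0.1  0.2 -0.5] M [0.09 0.07 0.05] op 0.2306 q [ 19.  35. 110.   0.  33. -82.]
```

View pics/g3.png

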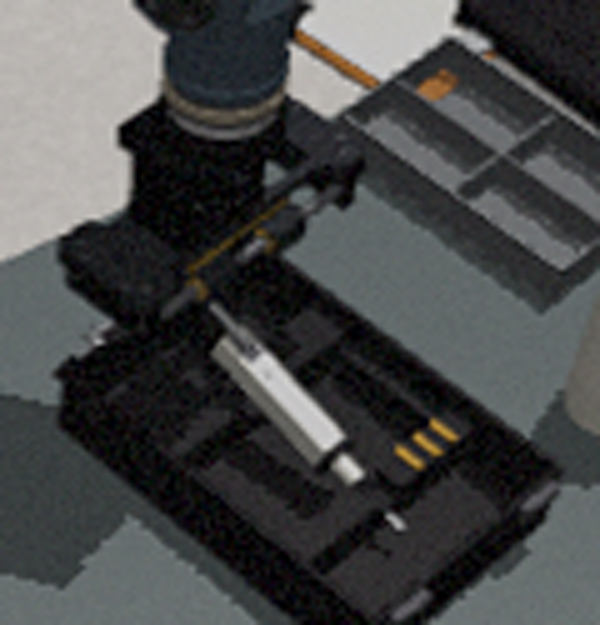

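Request:
send_rows(
  motion=[
    [[0,0,-5],0],
    [[0,0,-8],0],
    [[0,0,-10],0],
    [[0,0,-10],0],
    [[0,0,-10],0],
  ],
)

```text
time_s: 11.17
position: [0.4192, 0.2669, 0.1122]
tcp_rot: [[-0.191, 0.981, 0.047], [0.982, 0.19, 0.021], [0.012, 0.05, -0.999]]
force: [0.5, -0.2, -1.6]
opening: 0.229
```

```bash
python3 p.py;python3 - <<'E'
from h import *
S=cam("scene")
crop(S,335,50,120,145,4,"pics/g4.png")
E
```

```text
t 11.17 p [419.2 266.9 112.2] yaw 100.99 z [ 0.047  0.021 -0.999] F [ 0.5 -0.2 -1.6] M [ 0.01  0.06 -0.04] op 0.2292 q [ 19.  30. 108.   0.  39. -82.]
```

View pics/g4.png

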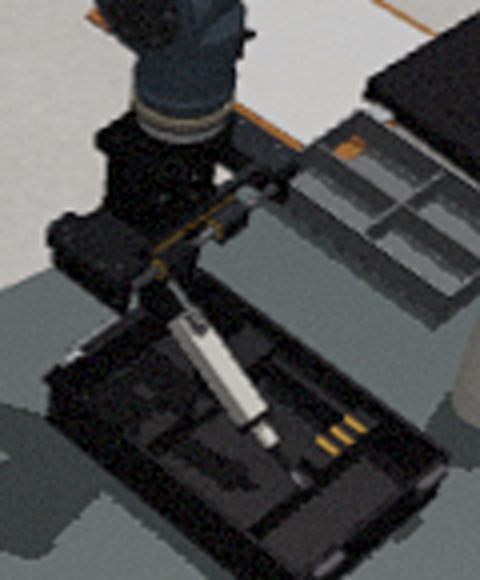

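Pivoting steadily without slipping; continue raising.

Request:
send_rows(
  motion=[
    [[0,0,-10],0],
    [[0,0,-12],0],
    [[0,0,-12],0],
    [[0,0,-12],0],
    [[0,0,-12],0],
  ],
)

```text
time_s: 11.63
position: [0.415, 0.2651, 0.1734]
tcp_rot: [[-0.19, 0.981, 0.046], [0.982, 0.19, 0.021], [0.012, 0.049, -0.999]]
force: [-0.3, 0.5, -0.8]
opening: 0.228
```

Request:
send_rows(
  motion=[
    [[0,0,-12],0],
    [[0,0,-12],0],
    [[0,0,-12],0],
    [[0,0,-8],0],
    [[0,0,-4],0],
  ],
)

```text
time_s: 12.05
position: [0.4112, 0.2635, 0.225]
tcp_rot: [[-0.19, 0.981, 0.045], [0.982, 0.19, 0.021], [0.012, 0.048, -0.999]]
force: [0.7, 0.1, -1.4]
opening: 0.223
```

```bash
python3 p.py;python3 - <<'E'
from h import *
S=cam("scene");T=cam("top")
crop(S,335,20,120,145,4,"pics/g5.png");crop(T,180,150,120,120,4,"pics/g6.png")
E
```

```text
t 12.05 p [411.2 263.5 225. ] yaw 100.97 z [ 0.045  0.021 -0.999] F [ 0.7  0.1 -1.4] M [ 0.02  0.12 -0.  ] op 0.2232 q [ 19.  18. 103.   0.  56. -82.]
```

View pics/g5.png

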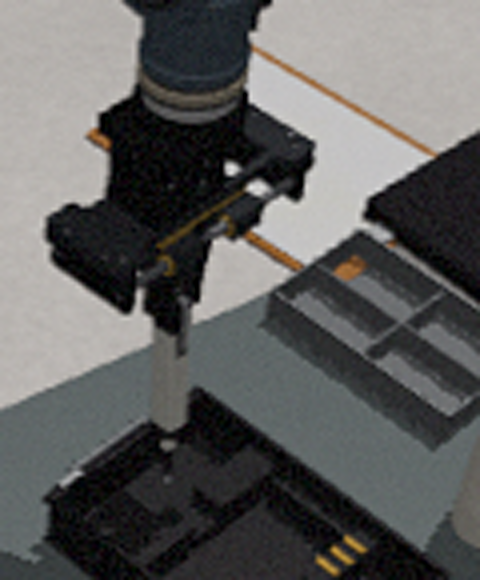

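View pics/g6.png

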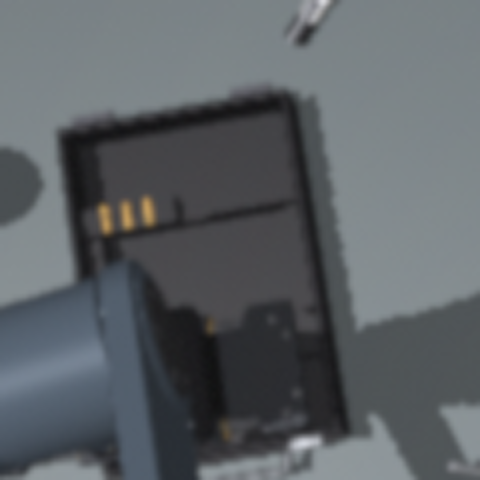

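Request:
send_rows(
  motion=[
    [[0,0,0],0],
    [[0,0,-5],0],
    [[0,0,-15],0],
    [[0,0,-20],0],
    [[0,0,-20],0],
  ],
  gripper=1.0,
)

```text
time_s: 12.57
position: [0.4038, 0.2604, 0.2794]
tcp_rot: [[-0.19, 0.981, 0.027], [0.982, 0.189, 0.014], [0.009, 0.03, -1.0]]
force: [-0.0, -0.4, -0.6]
opening: 0.226
```

```bash
python3 p.py;python3 - <<'E'
from h import *
S=cam("scene");T=cam("top")
crop(S,335,0,120,145,4,"pics/g7.png")
for c in("scene","top"):
  for n in("tester","tester_tip"): print(c,n,place_of(c,n)[:2])
E
```

```text
t 12.57 p [403.8 260.4 279.4] yaw 100.94 z [ 0.027  0.014 -1.   ] F [-0.  -0.4 -0.6] M [ 0.07 -0.    0.03] op 0.2264 q [ 19.  14.  99.   0.  65. -82.]
scene tester [{'xy': [374.7, 97.0], 'p': 0.79}, {'xy': [420.3, 235.7], 'p': 0.46}]
scene tester_tip []
top tester [{'xy': [263.9, 146.7], 'p': 0.78}]
top tester_tip [{'xy': [431.9, 221.2], 'p': 0.65}, {'xy': [500.3, 222.5], 'p': 0.16}]
```

View pics/g7.png

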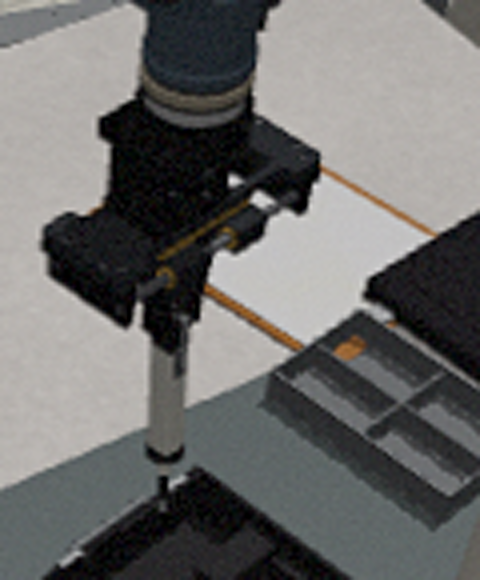

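```bash
python3 - <<'E'
from h import *
S=cam("scene");T=cam("top")
crop(T,390,180,60,60,10,"pics/w1.png");crop(S,205,210,70,50,10,"pics/w2.png")
crop(T,308,182,55,65,9,"pics/w3.png");crop(S,290,165,60,75,8,"pics/w4.png")
E
python3 p.py 430 100 360 k
```

```text
t 12.97 p [404.  260.5 278.5] yaw 100.94 z [ 0.028  0.014 -0.999] F [-0.3 -0.3 -0.6] M [0.07 0.02 0.02] op 0.2233 q [ 19.  14.  99.   0.  65. -82.]
[[[-32,0,-17],-0.0],[[-32,0,-17],-0.0],[[-32,0,-17],-0.0],[[-32,0,-17],-0.0],[[-32,0,-17],-0.0]]
```

View pics/w1.png

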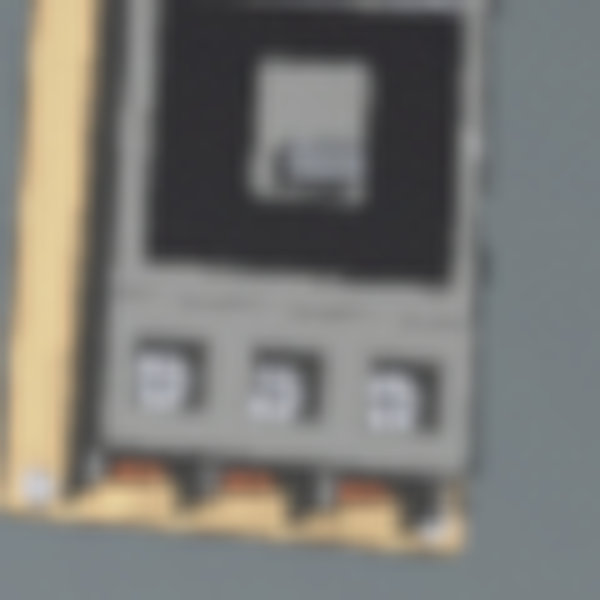

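View pics/w2.png

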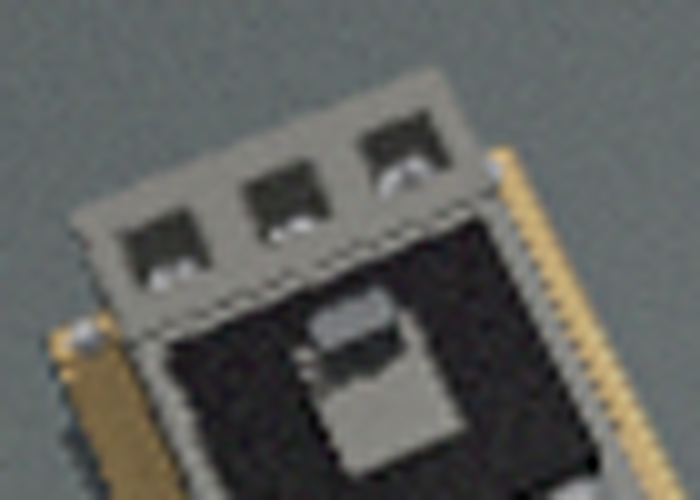

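View pics/w3.png

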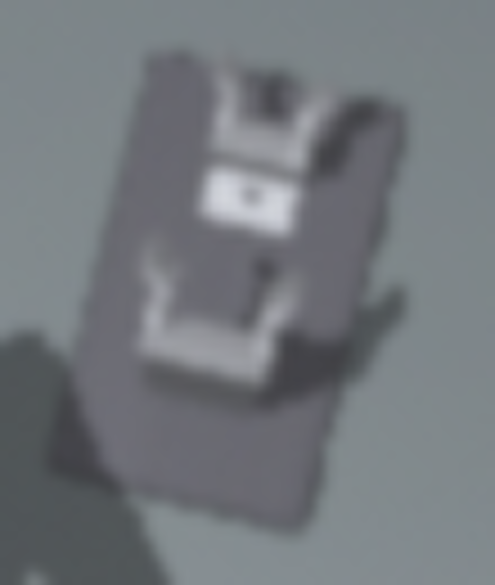

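View pics/w4.png

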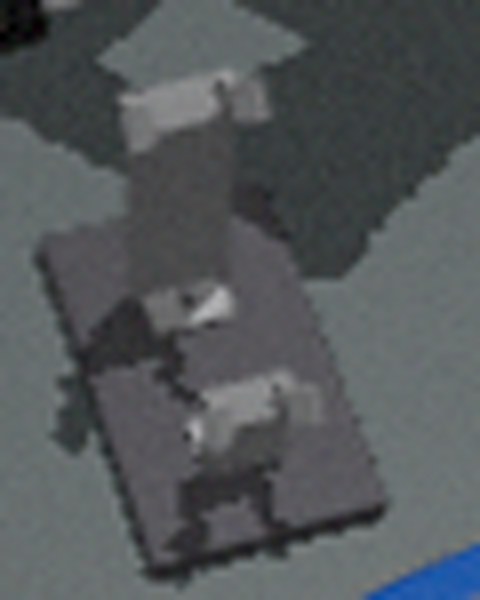

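```bash
python3 - <<'E'
from h import *
S=cam("scene");T=cam("top")
t1=lambda p:(390+p[0]/10,180+p[1]/10); s1=lambda p:(205+p[0]/10,210+p[1]/10)
for n,a,b in(("L",(172,375),(406,154)),("M",(287,386),(288,200)),("R",(405,398),(166,250))):
    print(n,tri(T,t1(a),S,s1(b)),np.round(ray(T,t1(a),.087)*1000,1),np.round(ray(S,s1(b),.087)*1000,1))
t3=lambda p:(308+p[0]/9,182+p[1]/9); s3=lambda p:(290+p[0]/8,165+p[1]/8)
for p in((148,55),(405,105),(305,532),(75,465)): print("baseT",np.round(ray(T,t3(p),.012)*1000,1))
for p in((40,245),(150,570),(387,505),(262,200)): print("baseS",np.round(ray(S,s3(p),.012)*1000,1))
# fork prong tips: lower fork prongs, upper fork prongs
print("upL",tri(T,t3((150,250)),S,s3((260,85))));print("upR",tri(T,t3((290,290)),S,s3((130,95))))
print("loL",tri(T,t3((222,70)),S,s3((315,395))));print("loR",tri(T,t3((322,100)),S,s3((195,430))))
E
```

```text
L (array([ 523.5, -231.9,   81.5]), array([-0.6, -0.3]), array([-0.7,  0. ])) [ 521.9 -232.7   87. ] [ 527.6 -231.2   87. ]
M (array([ 520.8, -265.4,   82. ]), array([-0.5, -0.2]), array([-0.6,  0. ])) [ 519.4 -265.9   87. ] [ 524.5 -264.5   87. ]
R (array([ 518.1, -299.7,   81.5]), array([-0.5, -0.2]), array([-0.6,  0. ])) [ 516.7 -299.9   87. ] [ 522.1 -298.8   87. ]
baseT [619.    8.6  12. ]
baseT [603.5 -79.8  12. ]
baseT [456.4 -47.8  12. ]
baseT [477.3  30.1  12. ]
baseS [464.3 -47.2  12. ]
baseS [605.9 -81.1  12. ]
baseS [625.9   5.7  12. ]
baseS [488.7  35.3  12. ]
upL (array([529.2,   7. , 151.7]), array([-0.3, -0.2]), array([-0.3,  0. ]))
upR (array([516.3, -36.1, 160.3]), array([-0.2, -0.1]), array([-0.2,  0. ]))
loL (array([602.9, -14.4,  71.2]), array([-0.5, -0.3]), array([-0.6,  0.1]))
loR (array([592.8, -51.8,  65.2]), array([0.9, 0.4]), array([ 1. , -0.1]))
```

Request:
send_rows(
  motion=[
    [[-15,0,-12],0],
    [[-25,0,-17],0],
    [[-32,0,-17],0],
    [[-32,0,-15],0],
    [[-32,0,-12],0],
  ],
)

```text
time_s: 13.48
position: [0.425, 0.1261, 0.3471]
tcp_rot: [[-0.201, 0.98, 0.015], [0.98, 0.201, 0.015], [0.011, 0.018, -1.0]]
force: [0.7, -0.6, -0.9]
opening: 0.227
```

```bash
python3 p.py 500 -200 355 k 30
```

```text
t 13.48 p [425.  126.1 347.1] yaw 101.59 z [ 0.015  0.015 -1.   ] F [ 0.7 -0.6 -0.9] M [ 0.03 -0.03 -0.04] op 0.2274 q [   1.    7.   97.    1.   75. -100.]
[[[-28,1,-1],-0.0],[[-28,1,-1],-0.0],[[-28,1,-1],-0.0],[[-28,1,-1],-0.0],[[-28,1,-1],-0.0]]
[[[-28,1,-1],-0.0],[[-28,1,-1],-0.0],[[-28,1,-1],-0.0],[[-28,1,-1],-0.0],[[-28,1,-1],-0.0]]
[[[-28,1,-1],-0.0],[[-28,1,-1],-0.0],[[0,0,0],0],[[0,0,0],0],[[0,0,0],0]]
```

```bash
python3 p.py 515 -215 345 77 32
```

```text
t 13.48 p [425.  126.1 347.1] yaw 101.59 z [ 0.015  0.015 -1.   ] F [ 0.7 -0.6 -0.9] M [ 0.03 -0.03 -0.04] op 0.2274 q [   1.    7.   97.    1.   75. -100.]
[[[-29,2,0],0.036],[[-29,3,0],0.036],[[-29,4,0],0.036],[[-29,5,0],0.036],[[-29,6,0],0.036]]
[[[-29,7,0],0.036],[[-28,8,0],0.036],[[-28,9,0],0.036],[[-28,10,0],0.036],[[-27,11,0],0.036]]
[[[-27,12,0],0.036],[[-26,13,0],0.036],[[0,0,0],0],[[0,0,0],0],[[0,0,0],0]]
```

Request:
send_rows(
  motion=[
    [[-29,2,0],0.036],
    [[-29,3,0],0.036],
    [[-29,4,0],0.036],
    [[-29,5,0],0.036],
    [[-29,6,0],0.036],
  ],
)

```text
time_s: 13.9
position: [0.4651, -0.0227, 0.3481]
tcp_rot: [[-0.015, 1.0, 0.022], [1.0, 0.014, 0.015], [0.014, 0.022, -1.0]]
force: [0.0, 0.3, -0.8]
opening: 0.231
```

Request:
send_rows(
  motion=[
    [[-29,7,0],0.036],
    [[-28,8,0],0.036],
    [[-28,9,0],0.036],
    [[-26,9,0],0.036],
    [[-22,9,0],0.036],
  ],
)

```text
time_s: 14.32
position: [0.4995, -0.1665, 0.3442]
tcp_rot: [[0.176, 0.984, 0.019], [0.984, -0.176, 0.016], [0.019, 0.015, -1.0]]
force: [0.0, -0.1, -0.9]
opening: 0.224
```

```bash
python3 p.py 515 -232 345 77 20;python3 - <<'E'
from h import *
S=cam("scene");T=cam("top")
crop(S,190,90,130,160,3.7,"pics/i1.png");crop(T,340,100,140,140,4,"pics/i2.png")
E
```

```text
t 14.32 p [ 499.5 -166.5  344.2] yaw 79.85 z [ 0.019  0.016 -1.   ] F [ 0.  -0.1 -0.9] M [0.02 0.03 0.03] op 0.2244 q [ -31.   15.   87.    1.   78. -112.]
[[[-15,7,0],0.012],[[-15,7,0],0.012],[[-15,7,0],0.012],[[-15,7,0],0.012],[[0,0,0],0]]
```

View pics/i1.png

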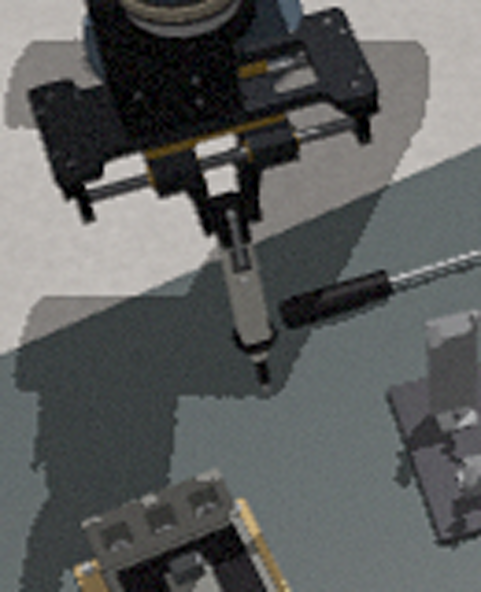

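View pics/i2.png

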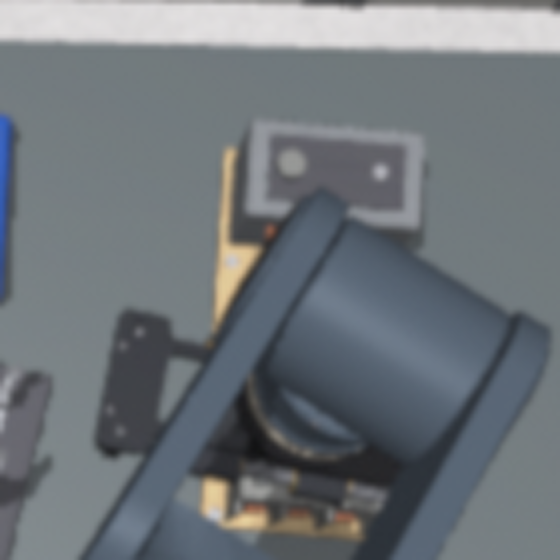

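```bash
cat >> h.py <<'E'
def gam(C,u,v,w,h,k,name,g=0.5):
    im=C[0]["image"][v:v+h,u:u+w].astype(float); im=np.clip(255*(im/255)**g,0,255).astype(np.uint8)
    cv2.imwrite(name,cv2.resize(im,None,fx=k,fy=k,interpolation=cv2.INTER_CUBIC))
def pen(C,th,L=182,up=.012,st=None):
    s=st or bot.read_state(); R=s["tcp_rot"]; p=s["position"]; G=p-R[:,2]*up
    f=R[:,1].copy(); f[2]=0; f/=np.linalg.norm(f)   # horizontal forward (tool y)
    d=np.sin(th)*f-np.cos(th)*np.array([0,0,1]) # direction tail->tip
    # lean due to tool x not horizontal
    x=R[:,0]; d=d-x*(d@x); d/=np.linalg.norm(d)
    return G,d
E
python3 - <<'E'
from h import *
S=cam("scene")
gam(S,235,140,50,62,9,"pics/j1.png")
for th in(-5,0,5):
  G,d=pen(S,np.radians(th))
  o=lambda s:np.round((proj(S,G+d*(182-s)/1000)-[235,140])*9,0)
  print(th,"tip",o(0),"s14",o(14),"s42",o(42),"guard",o(63),"s150",o(150), np.round(G+d*.182,3))
E
```

```text
-5 tip [215. 399.] s14 [211. 375.] s42 [202. 324.] guard [195. 285.] s150 [163. 108.] [ 0.484 -0.16   0.175]
0 tip [231. 443.] s14 [226. 415.] s42 [214. 358.] guard [205. 314.] s150 [166. 117.] [ 0.5   -0.163  0.174]
5 tip [247. 484.] s14 [240. 453.] s42 [226. 390.] guard [216. 341.] s150 [168. 124.] [ 0.516 -0.166  0.175]
```

View pics/j1.png

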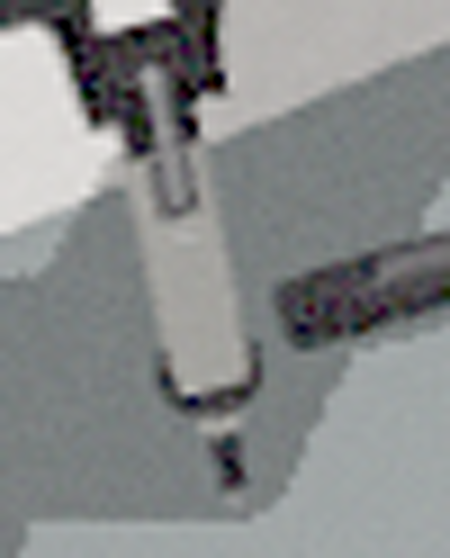

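```bash
python3 - <<'E'
from h import *
S=cam("scene")
s=bot.read_state();R=s["tcp_rot"];p=s["position"]
for dx,dz in((0,0),(.0175,0),(-.0175,0),(0,-.012),(0,-.03)): print(dx,dz,np.round((proj(S,p+R[:,0]*dx+R[:,2]*dz)-[235,140])*9))
E
```

```text
0 0 [160.  64.]
0.0175 0 [226.  45.]
-0.0175 0 [94. 83.]
0 -0.012 [154.  33.]
0 -0.03 [144. -14.]
```

```bash
python3 p.py 508 -232 285 77 18
```

```text
t 14.52 p [ 499.1 -164.7  344. ] yaw 79.95 z [ 0.018  0.017 -1.   ] F [ 1.   0.2 -1.5] M [0.   0.04 0.01] op 0.2274 q [ -31.   15.   87.    1.   78. -112.]
[[[-13,4,12],0.01],[[-13,4,12],0.01],[[-13,4,12],0.01],[[-13,4,12],0.01],[[-13,4,12],0.01]]
```

Request:
send_rows(
  motion=[
    [[-14,4,8],0.012],
    [[-16,4,12],0.012],
    [[-16,5,12],0.012],
    [[-12,4,10],0.01],
    [[-6,3,6],0],
  ],
)

```text
time_s: 14.93
position: [0.5071, -0.2314, 0.2912]
tcp_rot: [[0.217, 0.976, 0.018], [0.976, -0.217, 0.018], [0.021, 0.014, -1.0]]
force: [0.0, -0.5, -0.8]
opening: 0.225
```

```bash
cat > ov.py <<'E'
from h import *
import sys
S=cam("scene"); u,v,w,h=205,150,75,100
gam(S,u,v,w,h,6,sys.argv[1],0.6)
o=lambda X:np.round((proj(S,np.array(X))-[u,v])*6)
print("mouths",[o(p) for p in((.525,-.232,.087),(.522,-.2652,.087),(.5195,-.2993,.087))])
for th in(0,5):
  G,d=pen(S,np.radians(th)); print(th,"tip",o(G+d*.182),np.round((G+d*.182)*1000,1))
E
python3 ov.py pics/k1.png; python3 p.py 508 -232 265 77 18
```

```text
mouths [array([239., 449.]), array([169., 476.]), array([ 96., 506.])]
0 tip [220. 378.] [ 507.6 -228.5  120. ]
5 tip [228. 407.] [ 523.1 -232.   120.7]
t 14.98 p [ 507.  -232.1  290. ] yaw 77.46 z [ 0.017  0.018 -1.   ] F [-0.1 -1.2 -1.1] M [-0.06  0.01 -0.01] op 0.2297 q [ -37.   21.   87.    1.   72. -115.]
[[[0,0,12],0.004],[[0,0,12],0.004],[[0,0,0],0],[[0,0,0],0],[[0,0,0],0]]
```

View pics/k1.png

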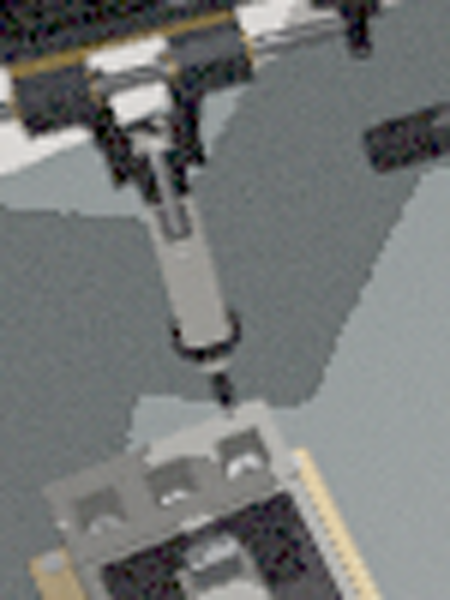

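Request:
send_rows(
  motion=[
    [[0,0,0],0.1],
    [[0,0,0],0.11],
    [[0,0,0],0.11],
    [[0,0,0],0.11],
    [[0,0,0],0.11],
  ],
)

```text
time_s: 15.4
position: [0.506, -0.2332, 0.2854]
tcp_rot: [[0.707, 0.707, 0.011], [0.707, -0.707, 0.025], [0.025, -0.01, -1.0]]
force: [0.1, 0.5, -0.6]
opening: 0.225
```

Request:
send_rows(
  motion=[
    [[0,0,0],0.11],
    [[0,0,0],0.11],
    [[0,0,0],0.11],
    [[0,0,0],0.11],
    [[0,0,0],0.11],
  ],
)

```text
time_s: 15.82
position: [0.5058, -0.2326, 0.2836]
tcp_rot: [[0.979, 0.205, 0.008], [0.205, -0.978, 0.028], [0.014, -0.026, -1.0]]
force: [-0.0, 0.4, -1.1]
opening: 0.226
```

```bash
python3 ov.py pics/k2.png; python3 p.py 508 -232 285 -13 18
```

```text
mouths [array([239., 449.]), array([169., 476.]), array([ 96., 506.])]
0 tip [215. 391.] [ 508.2 -232.4  113.5]
5 tip [186. 410.] [ 511.4 -247.9  114.2]
t 15.87 p [ 505.8 -232.5  283.5] yaw 11.62 z [ 0.009  0.028 -1.   ] F [ 0.4 -0.4 -1.1] M [-0.1   0.08  0.04] op 0.2258 q [-37.  21.  88.   2.  72. -49.]
[[[1,0,0],0.107],[[1,0,0],0.107],[[1,0,0],0.107],[[1,0,0],0.107],[[0,0,0],0]]
```

View pics/k2.png

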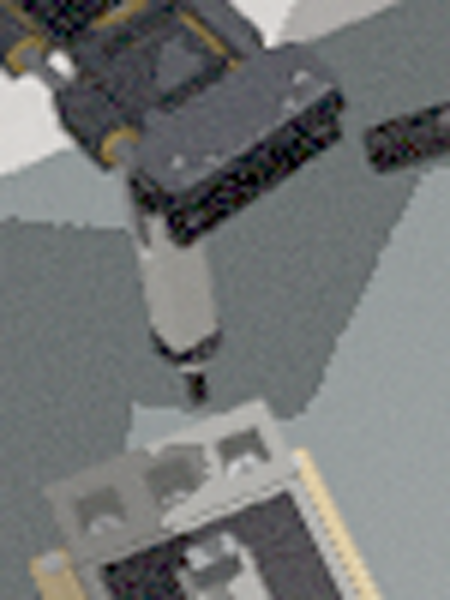

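```bash
python3 - <<'E'
from h import *
from scipy.optimize import least_squares
S=cam("scene")
st2=bot.read_state()
def mk(p,R): return dict(position=np.array(p),tcp_rot=np.array(R))
st1=mk([.5071,-.2314,.2912],[[0.217,0.976,0.018],[0.976,-0.217,0.018],[0.021,0.014,-1.0]])
st0=mk([.4995,-.1665,.3442],[[0.176,0.984,0.019],[0.984,-0.176,0.016],[0.019,0.015,-1.0]])
obs=[(st1,14,np.array([228,406])/6+[205,150]),(st1,63,np.array([206,335])/6+[205,150]),(st2,14,np.array([198,405])/6+[205,150]),(st2,63,np.array([186,336])/6+[205,150]),
(st0,14,np.array([233,489])/9+[235,140]),(st0,63,np.array([211,358])/9+[235,140])]
def f(x):
    e=[]
    for st,s,uv in obs:
        G,d=pen(S,x[0],st=st); e+=list(proj(S,G+d*(x[1]-s)/1000)-uv+[.5,.5])
    return e
r=least_squares(f,[.05,182]); print(np.degrees(r.x[0]),r.x[1],np.round(r.fun,1))
E
```

```text
3.7940138099100267 194.2313355054638 [ 0.3 -1.2  0.9 -0.3 -0.4  0.3 -0.1  0.9  1.3 -1.6  1.2  1. ]
```

Request:
send_rows(
  motion=[
    [[4,-2,0],0],
    [[6,-3,0],0],
    [[4,-3,0],0],
    [[1,-1,0],0],
    [[0,0,0],0],
  ],
)

```text
time_s: 16.33
position: [0.5202, -0.219, 0.2836]
tcp_rot: [[0.975, 0.22, 0.008], [0.22, -0.975, 0.029], [0.015, -0.027, -1.0]]
force: [-0.2, -0.1, -1.9]
opening: 0.223
```

```bash
sed -i 's/(0,5):/(3.8,):/; s/pen(S,np.radians(th))/pen(S,np.radians(th),L=194)/; s/d\*.182/d*.194/g' ov.py; python3 ov.py pics/k3.png; python3 p.py
```

```text
mouths [array([239., 449.]), array([169., 476.]), array([ 96., 506.])]
3.8 tip [237. 432.] [ 525.6 -231.4  102.1]
t 16.38 p [ 520.1 -219.1  283.6] yaw 12.69 z [ 0.008  0.029 -1.   ] F [-0.2 -0.8 -0.4] M [-0.14 -0.01 -0.02] op 0.2277 q [-35.  22.  86.   2.  72. -48.]
```

View pics/k3.png

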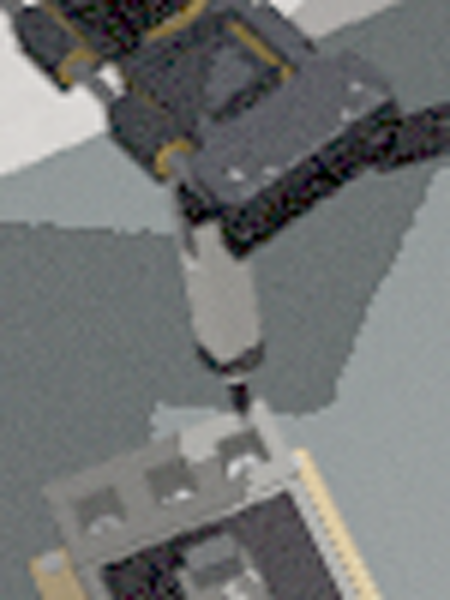

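Request:
send_rows(
  motion=[
    [[0,0,4],0],
    [[0,0,5],0],
    [[0,0,5],0],
    [[0,0,4],0],
    [[0,0,2],0],
  ],
)

```text
time_s: 16.8
position: [0.5202, -0.2185, 0.2619]
tcp_rot: [[0.975, 0.221, 0.009], [0.221, -0.975, 0.029], [0.015, -0.026, -1.0]]
force: [0.5, 0.7, -1.7]
opening: 0.225
```

```bash
python3 ov.py pics/k4.png; python3 p.py
```

```text
mouths [array([239., 449.]), array([169., 476.]), array([ 96., 506.])]
3.8 tip [244. 456.] [ 525.3 -230.7   80. ]
t 16.85 p [ 519.9 -218.4  261.6] yaw 12.75 z [ 0.008  0.029 -1.   ] F [-0.6  0.2 -1.3] M [-0.12  0.09 -0.03] op 0.2256 q [-35.  23.  88.   2.  69. -48.]
```

View pics/k4.png

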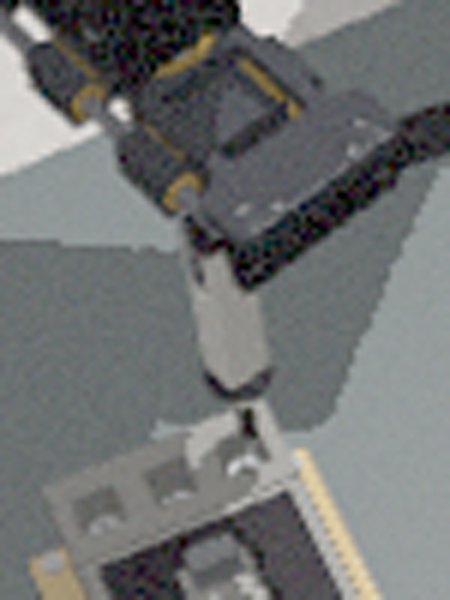

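Request:
send_rows(
  motion=[
    [[0,2,2],0],
    [[0,1,2],0],
    [[0,0,2],0],
    [[0,0,2],0],
    [[0,0,2],0],
  ],
)

```text
time_s: 17.27
position: [0.5209, -0.2219, 0.2506]
tcp_rot: [[0.975, 0.22, 0.008], [0.22, -0.975, 0.029], [0.014, -0.026, -1.0]]
force: [0.9, 0.2, -0.4]
opening: 0.223
```

```bash
python3 p.py
```

```text
t 17.27 p [ 520.9 -221.9  250.6] yaw 12.72 z [ 0.008  0.029 -1.   ] F [ 0.9  0.2 -0.4] M [-0.12 -0.03 -0.01] op 0.2233 q [-35.  24.  89.   2.  68. -49.]
```

Request:
send_rows(
  motion=[
    [[0,0,2],0],
    [[0,0,1],0],
    [[0,0,1],0],
    [[0,0,1],0],
    [[0,0,0],0],
  ],
)

```text
time_s: 17.68
position: [0.5211, -0.2219, 0.2455]
tcp_rot: [[0.975, 0.221, 0.009], [0.22, -0.975, 0.028], [0.015, -0.026, -1.0]]
force: [-1.1, 0.6, -0.1]
opening: 0.225
```

```bash
python3 p.py
```

```text
t 17.68 p [ 521.1 -221.9  245.5] yaw 12.72 z [ 0.009  0.028 -1.   ] F [-1.1  0.6 -0.1] M [-0.06  0.21 -0.02] op 0.2248 q [-35.  24.  89.   2.  67. -49.]
```

Request:
send_rows(
  motion=[
    [[0,0,1],0],
    [[0,0,1],0],
    [[0,0,1],0],
    [[0,0,0],0],
    [[0,0,0],0],
  ],
)

```text
time_s: 18.1
position: [0.5212, -0.222, 0.2437]
tcp_rot: [[0.975, 0.221, 0.01], [0.221, -0.975, 0.027], [0.015, -0.024, -1.0]]
force: [-0.0, 0.7, 2.0]
opening: 0.227
```

```bash
python3 p.py
```

```text
t 18.1 p [ 521.2 -222.   243.7] yaw 12.74 z [ 0.01   0.027 -1.   ] F [-0.   0.7  2. ] M [-0.04  0.23  0.  ] op 0.2266 q [-35.  24.  89.   2.  67. -49.]
```

Request:
send_rows(
  motion=[
    [[0,0,0.6],0],
    [[0,0,0.3],0],
    [[0,0,0.3],0],
    [[0,0,0.3],0],
    [[0,0,0.3],0],
  ],
)

```text
time_s: 18.52
position: [0.5213, -0.222, 0.2424]
tcp_rot: [[0.975, 0.221, 0.01], [0.221, -0.975, 0.027], [0.016, -0.024, -1.0]]
force: [-1.1, 0.4, 2.8]
opening: 0.229
```

```bash
python3 p.py; python3 ov.py pics/k5.png
```

```text
t 18.52 p [ 521.3 -222.   242.4] yaw 12.75 z [ 0.01   0.027 -1.   ] F [-1.1  0.4  2.8] M [-0.02  0.28 -0.02] op 0.2293 q [-35.  24.  89.   2.  67. -49.]
mouths [array([239., 449.]), array([169., 476.]), array([ 96., 506.])]
3.8 tip [244. 483.] [ 526.9 -234.2   60.9]
```

View pics/k5.png

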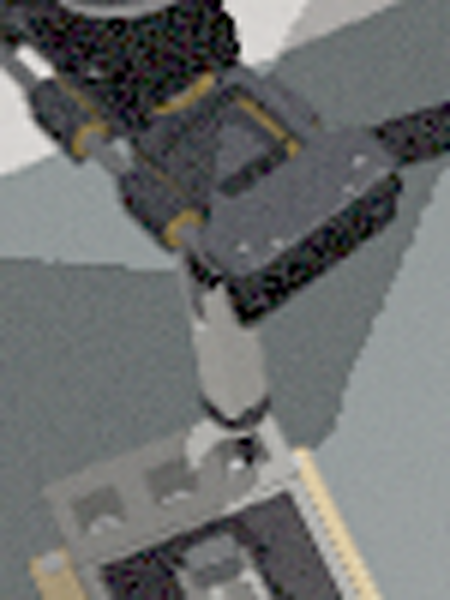

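Request:
send_rows(
  motion=[
    [[0,0,0.2],0],
    [[0,0,0.2],0],
    [[0,0,0.2],0],
    [[0,0,0.2],0],
    [[0,0,0.2],0],
  ],
)

```text
time_s: 18.98
position: [0.5213, -0.2221, 0.2416]
tcp_rot: [[0.975, 0.221, 0.01], [0.221, -0.975, 0.027], [0.016, -0.024, -1.0]]
force: [-0.1, 0.5, 3.4]
opening: 0.229
```

Request:
send_rows(
  motion=[
    [[0,0,-4],0],
    [[0,0,-8],0],
    [[0,0,-8],0],
    [[0,0,-8],0],
    [[0,0,-8],0],
  ],
)

```text
time_s: 19.4
position: [0.5202, -0.2223, 0.2774]
tcp_rot: [[0.975, 0.221, 0.007], [0.22, -0.975, 0.03], [0.013, -0.028, -1.0]]
force: [0.4, 0.3, -1.8]
opening: 0.229
```

```bash
python3 p.py
```

```text
t 19.4 p [ 520.2 -222.3  277.4] yaw 12.73 z [ 0.007  0.03  -1.   ] F [ 0.4  0.3 -1.8] M [-0.1   0.03 -0.02] op 0.2293 q [-35.  22.  87.   2.  72. -49.]
```

Request:
send_rows(
  motion=[
    [[-1,5,-3],0],
    [[-2,8,0],0],
    [[-3,9,0],0],
    [[-2,6,0],0],
    [[-1,2,0],0],
  ],
)

```text
time_s: 19.82
position: [0.5192, -0.2576, 0.2828]
tcp_rot: [[0.975, 0.222, 0.012], [0.221, -0.975, 0.026], [0.017, -0.022, -1.0]]
force: [0.1, 0.3, -0.7]
opening: 0.228
```

```bash
python3 p.py 518.2 -255.3 270 k 5.9; python3 ov.py pics/l1.png
```

```text
t 19.82 p [ 519.2 -257.6  282.8] yaw 12.79 z [ 0.012  0.026 -1.   ] F [ 0.1  0.3 -0.7] M [-0.1   0.07  0.03] op 0.2282 q [-38.  23.  85.   2.  73. -52.]
[[[-0.2,-0.7,4.3],-0.0],[[-0.2,-0.7,4.3],-0.0],[[-0.2,-0.7,4.3],-0.0],[[0,0,0],0],[[0,0,0],0]]
mouths [array([239., 449.]), array([169., 476.]), array([ 96., 506.])]
3.8 tip [157. 470.] [ 524.9 -269.9  101.1]
```

View pics/l1.png

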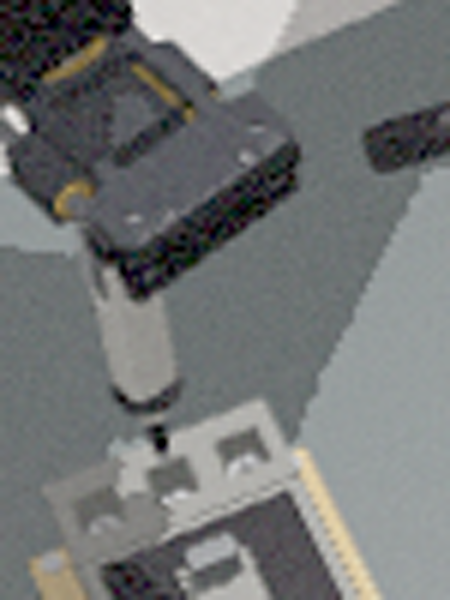

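Request:
send_rows(
  motion=[
    [[0,-1,3],0],
    [[0,-1.5,5],0],
    [[0,-0.5,5],0],
    [[0,0,5],0],
    [[0,0,3],0],
  ],
)

```text
time_s: 20.28
position: [0.5177, -0.2537, 0.2586]
tcp_rot: [[0.975, 0.22, 0.009], [0.22, -0.975, 0.028], [0.015, -0.025, -1.0]]
force: [-0.5, -0.1, -1.0]
opening: 0.225
```

```bash
python3 p.py 518.2 -255.3 250 k 5.9; python3 ov.py pics/l2.png
```

```text
t 20.28 p [ 517.7 -253.7  258.6] yaw 12.7 z [ 0.009  0.028 -1.   ] F [-0.5 -0.1 -1. ] M [-0.06  0.03 -0.03] op 0.2252 q [-38.  24.  87.   2.  70. -51.]
[[[0.0,1.0,4.3],-0.0],[[0.0,1.0,4.3],-0.0],[[0,0,0],0],[[0,0,0],0],[[0,0,0],0]]
mouths [array([239., 449.]), array([169., 476.]), array([ 96., 506.])]
3.8 tip [172. 490.] [ 522.8 -265.7   76.4]
```

View pics/l2.png

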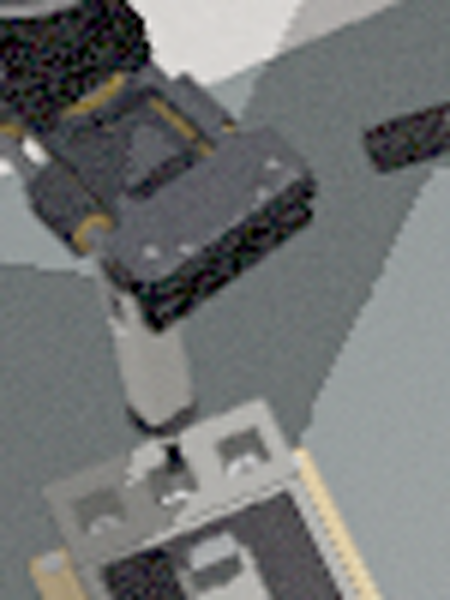

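Request:
send_rows(
  motion=[
    [[0,0.5,1],0],
    [[0,0.5,1],0],
    [[0,0,1],0],
    [[0,0,1],0],
    [[0,0,1],0],
  ],
)

```text
time_s: 20.75
position: [0.5179, -0.2537, 0.2522]
tcp_rot: [[0.975, 0.221, 0.008], [0.221, -0.975, 0.029], [0.014, -0.027, -1.0]]
force: [-0.7, 0.3, -1.1]
opening: 0.226
```

```bash
python3 p.py
```

```text
t 20.75 p [ 517.9 -253.7  252.2] yaw 12.76 z [ 0.008  0.029 -1.   ] F [-0.7  0.3 -1.1] M [-0.11  0.06 -0.01] op 0.2265 q [-38.  25.  87.   2.  69. -51.]
```

Request:
send_rows(
  motion=[
    [[0,0,1],0],
    [[0,0,1],0],
    [[0,0,1],0],
    [[0,0,0.5],0],
    [[0,0,0.5],0],
  ],
)

```text
time_s: 21.17
position: [0.5182, -0.2538, 0.2483]
tcp_rot: [[0.975, 0.221, 0.009], [0.221, -0.975, 0.028], [0.015, -0.026, -1.0]]
force: [-1.1, 0.7, -1.4]
opening: 0.229
```

```bash
python3 p.py
```

```text
t 21.17 p [ 518.2 -253.8  248.3] yaw 12.76 z [ 0.009  0.028 -1.   ] F [-1.1  0.7 -1.4] M [-0.17  0.05  0.  ] op 0.2287 q [-38.  25.  87.   2.  68. -51.]
```

Request:
send_rows(
  motion=[
    [[0,0,1],0],
    [[0,0,1],0],
    [[0,0,1],0],
    [[0,0,0.5],0],
    [[0,0,0.5],0],
  ],
)

```text
time_s: 21.58
position: [0.5183, -0.2537, 0.2439]
tcp_rot: [[0.975, 0.221, 0.009], [0.221, -0.975, 0.028], [0.015, -0.026, -1.0]]
force: [-0.0, 0.1, -1.3]
opening: 0.224
```

```bash
python3 p.py; python3 ov.py pics/l3.png
```

```text
t 21.58 p [ 518.3 -253.7  243.9] yaw 12.75 z [ 0.009  0.028 -1.   ] F [-0.   0.1 -1.3] M [-0.11  0.01 -0.02] op 0.2242 q [-38.  25.  88.   2.  68. -51.]
mouths [array([239., 449.]), array([169., 476.]), array([ 96., 506.])]
3.8 tip [177. 507.] [ 523.8 -265.9   62.2]
```

View pics/l3.png

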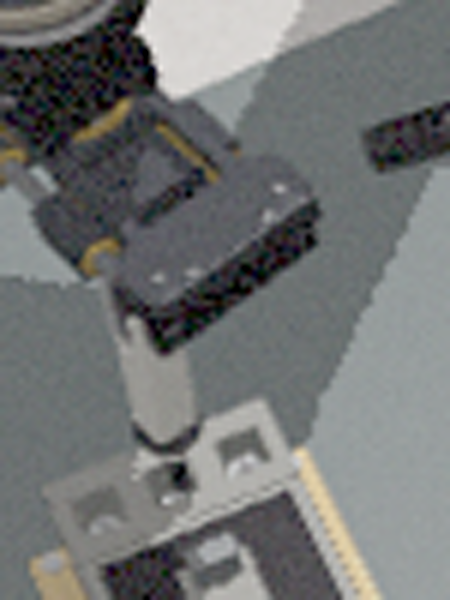

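Request:
send_rows(
  motion=[
    [[0,0,1],0],
    [[0,0,1],0],
    [[0,0,1],0],
    [[0,0,0.5],0],
    [[0,0,0.5],0],
  ],
)

```text
time_s: 22.05
position: [0.5184, -0.2536, 0.2396]
tcp_rot: [[0.975, 0.221, 0.009], [0.221, -0.975, 0.028], [0.015, -0.025, -1.0]]
force: [0.1, 0.1, 0.2]
opening: 0.223
```

```bash
python3 p.py
```

```text
t 22.05 p [ 518.4 -253.6  239.6] yaw 12.75 z [ 0.009  0.028 -1.   ] F [0.1 0.1 0.2] M [-0.07  0.06 -0.02] op 0.2231 q [-38.  26.  88.   2.  67. -51.]
```

Contact beginning; press about 3.5 mm further.

Request:
send_rows(
  motion=[
    [[0,0,1],0],
    [[0,0,1],0],
    [[0,0,1],0],
    [[0,0,0.7],0],
    [[0,0,0.4],0],
  ],
)

```text
time_s: 22.47
position: [0.5187, -0.2539, 0.2366]
tcp_rot: [[0.975, 0.221, 0.01], [0.221, -0.975, 0.027], [0.016, -0.024, -1.0]]
force: [-0.7, 0.3, 3.3]
opening: 0.225
```

```bash
python3 p.py
```

```text
t 22.47 p [ 518.7 -253.9  236.6] yaw 12.76 z [ 0.01   0.027 -1.   ] F [-0.7  0.3  3.3] M [-0.02  0.21  0.02] op 0.2253 q [-38.  26.  88.   2.  67. -51.]
```

Request:
send_rows(
  motion=[
    [[0,0,0.1],0],
    [[0,0,0.1],0],
    [[0,0,0.1],0],
    [[0,0,0.1],0],
    [[0,0,0.1],0],
  ],
)

```text
time_s: 22.88
position: [0.5187, -0.2539, 0.2366]
tcp_rot: [[0.975, 0.221, 0.011], [0.221, -0.975, 0.027], [0.016, -0.024, -1.0]]
force: [-1.1, 0.7, 1.4]
opening: 0.221
```

```bash
python3 p.py
```

```text
t 22.88 p [ 518.7 -253.9  236.6] yaw 12.77 z [ 0.011  0.027 -1.   ] F [-1.1  0.7  1.4] M [-0.02  0.22 -0.01] op 0.2207 q [-38.  26.  88.   2.  67. -51.]
```

Request:
send_rows(
  motion=[
    [[0,0,0.2],0],
    [[0,0,0.2],0],
    [[0,0,0.2],0],
    [[0,0,0.2],0],
    [[0,0,0.1],0],
  ],
)

```text
time_s: 23.3
position: [0.5187, -0.2539, 0.2359]
tcp_rot: [[0.975, 0.221, 0.011], [0.221, -0.975, 0.026], [0.016, -0.023, -1.0]]
force: [0.2, -0.5, 3.0]
opening: 0.223
```

Request:
send_rows(
  motion=[
    [[0,0,-4],0],
    [[0,0,-8],0],
    [[0,0,-9],0],
    [[0,0,-9],0],
    [[0,0,-8],0],
  ],
)

```text
time_s: 23.72
position: [0.5174, -0.2542, 0.274]
tcp_rot: [[0.975, 0.221, 0.007], [0.221, -0.975, 0.03], [0.014, -0.028, -1.0]]
force: [-0.1, 0.6, -1.6]
opening: 0.223
```

```bash
python3 p.py
```

```text
t 23.72 p [ 517.4 -254.2  274. ] yaw 12.76 z [ 0.007  0.03  -1.   ] F [-0.1  0.6 -1.6] M [-0.11  0.06 -0.02] op 0.2227 q [-38.  23.  85.   2.  72. -51.]
```

Request:
send_rows(
  motion=[
    [[-1,4,-4],0],
    [[-2,8,0],0],
    [[-3,8,0],0],
    [[-2,6,0],0],
    [[-1,2,0],0],
  ],
)

```text
time_s: 24.13
position: [0.516, -0.2874, 0.2811]
tcp_rot: [[0.975, 0.222, 0.012], [0.222, -0.975, 0.025], [0.018, -0.022, -1.0]]
force: [0.2, -0.9, -0.6]
opening: 0.223
```

```bash
python3 p.py 516 -288 262 k 5.9; python3 ov.py pics/m1.png
```

```text
t 24.13 p [ 516.  -287.4  281.1] yaw 12.82 z [ 0.012  0.025 -1.   ] F [ 0.2 -0.9 -0.6] M [-0.05  0.03  0.02] op 0.2229 q [-41.  24.  83.   2.  73. -54.]
[[[-0.1,0.2,4.8],-0.0],[[-0.1,0.2,4.8],-0.0],[[-0.1,0.2,4.8],-0.0],[[-0.1,0.2,4.8],-0.0],[[0,0,0],0]]
mouths [array([239., 449.]), array([169., 476.]), array([ 96., 506.])]
3.8 tip [ 93. 497.] [ 521.8 -299.7   99.4]
```

View pics/m1.png

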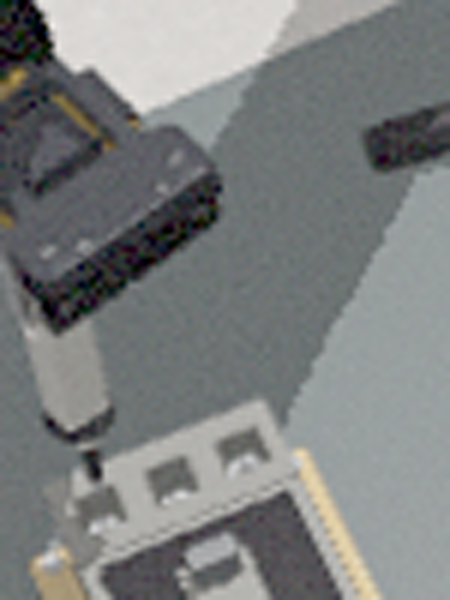

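Request:
send_rows(
  motion=[
    [[0,-1,3],0],
    [[0,-1,5],0],
    [[0,0,5],0],
    [[0,0,4],0],
    [[0,0,2],0],
  ],
)

```text
time_s: 24.6
position: [0.5145, -0.2845, 0.2585]
tcp_rot: [[0.975, 0.22, 0.009], [0.22, -0.975, 0.028], [0.015, -0.025, -1.0]]
force: [-0.0, -0.8, -0.5]
opening: 0.227
```

```bash
python3 p.py 516 -288 250 k 5.9; python3 ov.py pics/m2.png
```

```text
t 24.6 p [ 514.5 -284.5  258.5] yaw 12.72 z [ 0.009  0.028 -1.   ] F [-0.  -0.8 -0.5] M [-0.13  0.05 -0.02] op 0.2269 q [-41.  25.  85.   2.  70. -54.]
[[[0.3,2.0,4.2],-0.0],[[0.3,2.0,4.2],-0.0],[[0,0,0],0],[[0,0,0],0],[[0,0,0],0]]
mouths [array([239., 449.]), array([169., 476.]), array([ 96., 506.])]
3.8 tip [106. 515.] [ 519.8 -296.6   76.6]
```

View pics/m2.png

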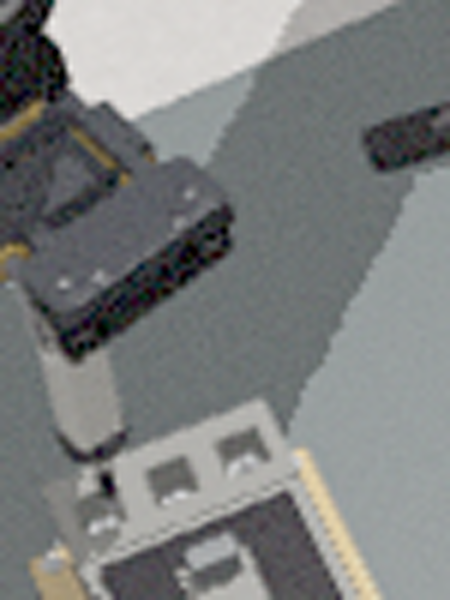

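Request:
send_rows(
  motion=[
    [[0.5,1.5,1],0],
    [[0.3,1,1],0],
    [[0,0,1],0],
    [[0,0,1],0],
    [[0,0,0.5],0],
  ],
)

```text
time_s: 25.07
position: [0.5163, -0.2862, 0.253]
tcp_rot: [[0.975, 0.222, 0.009], [0.221, -0.975, 0.029], [0.015, -0.026, -1.0]]
force: [-0.0, 0.1, -0.4]
opening: 0.231
```

```bash
python3 p.py
```

```text
t 25.07 p [ 516.3 -286.2  253. ] yaw 12.78 z [ 0.009  0.029 -1.   ] F [-0.   0.1 -0.4] M [-0.14  0.01 -0.01] op 0.2308 q [-41.  26.  85.   2.  70. -54.]
```

Request:
send_rows(
  motion=[
    [[0,0.3,1],0],
    [[0,0.3,1],0],
    [[0,0,1],0],
    [[0,0,0.5],0],
    [[0,0,0.5],0],
  ],
)

```text
time_s: 25.48
position: [0.5166, -0.2869, 0.2491]
tcp_rot: [[0.975, 0.222, 0.01], [0.221, -0.975, 0.028], [0.016, -0.025, -1.0]]
force: [-0.5, 0.5, -1.5]
opening: 0.226
```

```bash
python3 p.py
```

```text
t 25.48 p [ 516.6 -286.9  249.1] yaw 12.78 z [ 0.01   0.028 -1.   ] F [-0.5  0.5 -1.5] M [-0.12  0.04  0.  ] op 0.2259 q [-41.  26.  85.   2.  69. -54.]
```

Request:
send_rows(
  motion=[
    [[0,0,1],0],
    [[0,0,1],0],
    [[0,0,1],0],
    [[0,0,0.5],0],
    [[0,0,0.5],0],
  ],
)

```text
time_s: 25.9
position: [0.5167, -0.2868, 0.2447]
tcp_rot: [[0.975, 0.221, 0.01], [0.221, -0.975, 0.028], [0.016, -0.025, -1.0]]
force: [0.4, 0.1, -0.9]
opening: 0.223
```

```bash
python3 p.py
```

```text
t 25.9 p [ 516.7 -286.8  244.7] yaw 12.78 z [ 0.01   0.028 -1.   ] F [ 0.4  0.1 -0.9] M [-0.1  -0.03  0.02] op 0.2232 q [-41.  26.  85.   2.  69. -54.]
```

Request:
send_rows(
  motion=[
    [[0,0,1],0],
    [[0,0,1],0],
    [[0,0,1],0],
    [[0,0,0.5],0],
    [[0,0,0.5],0],
  ],
)

```text
time_s: 26.32
position: [0.517, -0.287, 0.2412]
tcp_rot: [[0.975, 0.222, 0.011], [0.221, -0.975, 0.027], [0.016, -0.024, -1.0]]
force: [-0.7, -0.1, 0.2]
opening: 0.224
```

```bash
python3 p.py
```

```text
t 26.32 p [ 517.  -287.   241.2] yaw 12.78 z [ 0.011  0.027 -1.   ] F [-0.7 -0.1  0.2] M [-0.03  0.12 -0.01] op 0.2244 q [-41.  27.  86.   2.  68. -54.]
```

Request:
send_rows(
  motion=[
    [[0,0,1],0],
    [[0,0,1],0],
    [[0,0,0.8],0],
    [[0,0,0.4],0],
    [[0,0,0.2],0],
  ],
)

```text
time_s: 26.73
position: [0.5171, -0.2871, 0.2389]
tcp_rot: [[0.975, 0.222, 0.011], [0.221, -0.975, 0.026], [0.017, -0.023, -1.0]]
force: [-0.3, 0.5, 3.5]
opening: 0.224
```

```bash
python3 p.py; python3 ov.py pics/m3.png
```

```text
t 26.73 p [ 517.1 -287.1  238.9] yaw 12.79 z [ 0.011  0.026 -1.   ] F [-0.3  0.5  3.5] M [-0.01  0.26 -0.03] op 0.2236 q [-41.  27.  86.   2.  68. -54.]
mouths [array([239., 449.]), array([169., 476.]), array([ 96., 506.])]
3.8 tip [110. 544.] [ 523.  -299.2   57.3]
```

View pics/m3.png

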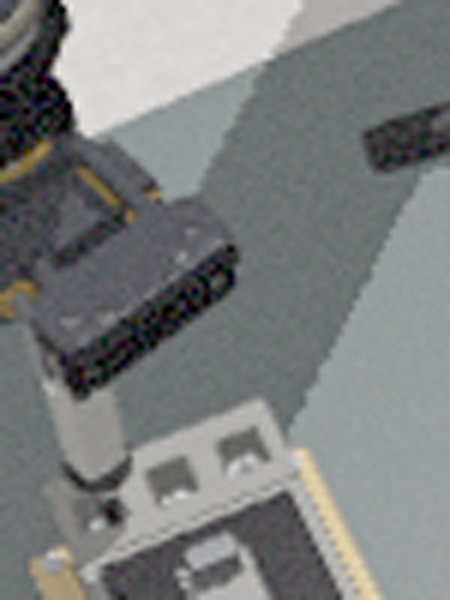

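Request:
send_rows(
  motion=[
    [[0,0,0.1],0],
    [[0,0,0.1],0],
    [[0,0,0.1],0],
    [[0,0,0.1],0],
    [[0,0,0.1],0],
  ],
)

```text
time_s: 27.2
position: [0.5171, -0.2871, 0.2387]
tcp_rot: [[0.975, 0.222, 0.011], [0.221, -0.975, 0.026], [0.017, -0.023, -1.0]]
force: [-0.4, 0.2, 2.7]
opening: 0.23
```

Request:
send_rows(
  motion=[
    [[0,0,0.2],0],
    [[0,0,0.2],0],
    [[0,0,0.2],0],
    [[0,0,0.2],0],
    [[0,0,0.1],0],
  ],
)

```text
time_s: 27.62
position: [0.5172, -0.2871, 0.238]
tcp_rot: [[0.975, 0.222, 0.011], [0.221, -0.975, 0.026], [0.017, -0.022, -1.0]]
force: [-0.7, -0.4, 2.5]
opening: 0.229
```

```bash
python3 p.py
```

```text
t 27.62 p [ 517.2 -287.1  238. ] yaw 12.8 z [ 0.011  0.026 -1.   ] F [-0.7 -0.4  2.5] M [0.09 0.26 0.  ] op 0.2286 q [-41.  27.  86.   2.  68. -54.]
```

Request:
send_rows(
  motion=[
    [[0,0,-5],0],
    [[0,0,-12],0],
    [[0,0,-18],0],
    [[0,0,-22],0],
    [[0,0,-24],0],
  ],
)

```text
time_s: 28.03
position: [0.5134, -0.2865, 0.3133]
tcp_rot: [[0.975, 0.221, -0.001], [0.221, -0.975, 0.037], [0.008, -0.036, -0.999]]
force: [0.7, -1.6, -1.4]
opening: 0.228
```

```bash
python3 p.py 560 -60 350 77.7 30
```

```text
t 28.03 p [ 513.4 -286.5  313.3] yaw 12.77 z [-0.001  0.037 -0.999] F [ 0.7 -1.6 -1.4] M [-0.1   0.01 -0.03] op 0.2283 q [-41.  23.  80.   2.  79. -54.]
[[[10,-21,-3],-0.113],[[12,-20,-3],-0.113],[[14,-18,-3],-0.113],[[16,-17,-3],-0.113],[[18,-15,-3],-0.113]]
[[[19,-13,-3],-0.113],[[21,-10,-3],-0.113],[[22,-8,-3],-0.113],[[23,-6,-3],-0.113],[[23,-3,-3],-0.113]]
```

Request:
send_rows(
  motion=[
    [[8,-15,-4],-0.08],
    [[12,-20,-3],-0.11],
    [[14,-18,-3],-0.113],
    [[16,-17,-2],-0.113],
    [[18,-15,-2],-0.113],
  ],
)

```text
time_s: 28.45
position: [0.5421, -0.1846, 0.3356]
tcp_rot: [[0.721, 0.693, 0.009], [0.693, -0.721, 0.027], [0.026, -0.013, -1.0]]
force: [0.2, -0.1, -0.5]
opening: 0.227
```

```bash
python3 p.py 560 -60 350 77.7 30
```

```text
t 28.45 p [ 542.1 -184.6  335.6] yaw 43.86 z [ 0.009  0.027 -1.   ] F [ 0.2 -0.1 -0.5] M [-0.08 -0.01  0.04] op 0.2273 q [-31.  20.  81.   2.  79. -75.]
[[[20,-16,-2],-0.118],[[22,-13,-2],-0.118],[[23,-10,-2],-0.118],[[24,-8,-2],-0.118],[[25,-5,-2],-0.118]]
```

Request:
send_rows(
  motion=[
    [[20,-16,-2],-0.113],
    [[22,-13,-2],-0.113],
    [[22,-10,-2],-0.113],
    [[20,-6,-2],-0.113],
    [[12,-2,0],-0.06],
  ],
)

```text
time_s: 28.87
position: [0.5587, -0.0705, 0.3458]
tcp_rot: [[0.261, 0.965, 0.01], [0.965, -0.261, 0.03], [0.031, 0.001, -1.0]]
force: [0.6, -0.3, -1.0]
opening: 0.222
```

```bash
python3 p.py 577 -40 340 77.7 20; python3 - <<'E'
from h import *
S=cam("scene");T=cam("top")
gam(S,260,80,110,160,3.7,"pics/n1.png",.6);gam(T,260,130,130,140,4,"pics/n2.png",.7)
E
```

```text
t 28.87 p [558.7 -70.5 345.8] yaw 74.88 z [ 0.01  0.03 -1.  ] F [ 0.6 -0.3 -1. ] M [-0.08 -0.03 -0.02] op 0.2224 q [-20.  18.  82.   2.  80. -95.]
[[[17,5,3],-0.025],[[17,5,3],-0.025],[[0,0,0],0],[[0,0,0],0],[[0,0,0],0]]
```

View pics/n1.png

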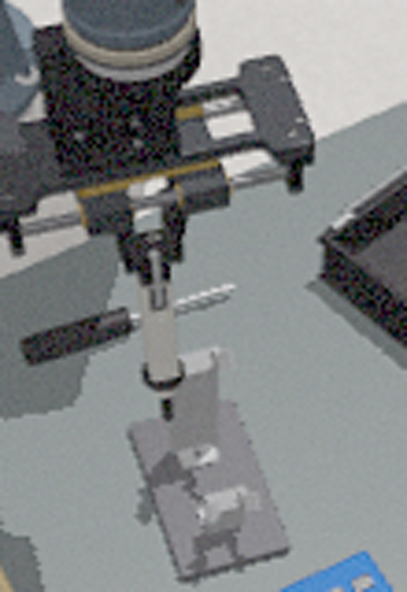

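View pics/n2.png

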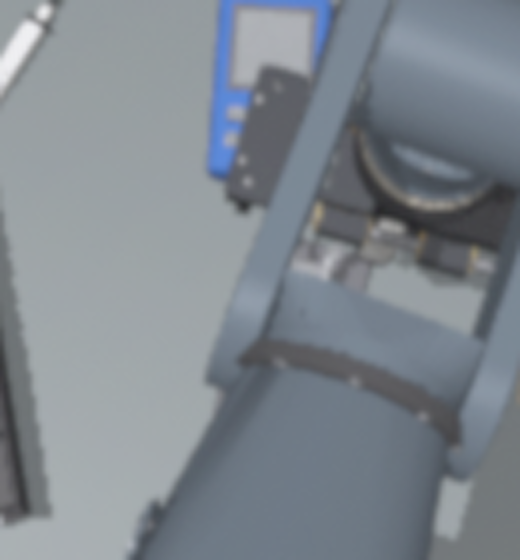

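Request:
send_rows(
  motion=[
    [[12,4,2],-0.025],
    [[14,5,3],-0.025],
    [[8,3,2],0],
    [[0,0,0],0],
    [[0,0,0],0],
  ],
)

```text
time_s: 29.38
position: [0.5795, -0.0415, 0.3374]
tcp_rot: [[0.22, 0.975, 0.007], [0.975, -0.22, 0.027], [0.028, 0.0, -1.0]]
force: [-0.1, 0.1, -1.2]
opening: 0.224
```

```bash
python3 p.py 576.5 -30 320 77.7 15
```

```text
t 29.38 p [579.5 -41.5 337.4] yaw 77.27 z [ 0.007  0.027 -1.   ] F [-0.1  0.1 -1.2] M [-0.04  0.04  0.01] op 0.224 q [-16.  20.  80.   2.  80. -94.]
[[[5,-3,9],-0.004],[[5,-3,9],-0.004],[[0,0,0],0],[[0,0,0],0],[[0,0,0],0]]
```

Request:
send_rows(
  motion=[
    [[4,-2,10],-0.004],
    [[4,-2,14],-0.004],
    [[2,-1,14],0],
    [[1,0,12],0],
    [[0,0,6],0],
  ],
)

```text
time_s: 29.8
position: [0.5773, -0.0302, 0.2789]
tcp_rot: [[0.217, 0.976, 0.009], [0.976, -0.217, 0.025], [0.026, 0.004, -1.0]]
force: [0.5, 0.7, -0.9]
opening: 0.224
```

```bash
cat > ovr.py <<'E'
from h import *
import sys
S=cam("scene"); u0,v0,w0,h0=285,120,75,110; k=5.4
im=S[0]["image"].astype(float); im=np.clip(255*(im/255)**.6,0,255).astype(np.uint8)[v0:v0+h0,u0:u0+w0]
im=cv2.resize(im,None,fx=k,fy=k,interpolation=cv2.INTER_CUBIC)
im=np.hstack([im,im.copy()])
u=np.array([.977,-.213,0]);z=np.array([0,0,1.]);w=np.array([.213,.977,0]); S0=np.array([.5435,-.0205,.102])
n=(u+z)/2**.5; a=(u-z)/2**.5  # a: towards tip
off=int(w0*k)
def pt(X,c):
    q=(proj(S,X)-[u0,v0]+.5)*k; cv2.circle(im,(int(q[0])+off,int(q[1])),2,c,-1)
for s in range(0,191,10): pt(S0+a*(108-s)/1000,(0,255,0))
for s,hw in((49,.010),(157.5,.014)):
    for sg in(-1,1):
        pt(S0+a*(108-s)/1000+sg*hw*w,(0,0,255)); pt(S0+a*(108-s)/1000+sg*(hw+.004)*w+n*.02,(255,0,0))
th=float(sys.argv[2]) if len(sys.argv)>2 else 3.8
G,d=pen(S,np.radians(th),L=175.5,up=0)
for s in (0,14,42,63,150,175): pt(G+d*(175.5-s)/1000,(0,255,255))
cv2.imwrite(sys.argv[1],im)
P=G+d*(.1755-.049); r=P-S0; print("s49 rel lower fork: u,w,z",np.round(np.array([(r-a*.059)@u,(r-a*.059)@w,(r-a*.059)@z])*1000,1),"tip",np.round((G+d*.1755)*1000,1))
Q=G+d*(.1755-.1575)-(S0-a*.0495); print("s157 rel upper:",np.round(np.array([Q@u,Q@w,Q@z])*1000,1))
E
python3 p.py; python3 ovr.py pics/o1.png
```

```text
t 29.8 p [577.3 -30.2 278.9] yaw 77.46 z [ 0.009  0.025 -1.   ] F [ 0.5  0.7 -0.9] M [-0.03  0.07  0.01] op 0.2243 q [-15.  23.  85.   2.  72. -93.]
s49 rel lower fork: u,w,z [ 1.1  0.8 91.5] tip [588.9 -28.3 102.9]
s157 rel upper: [ 70.6  -2.  123. ]
```

View pics/o1.png

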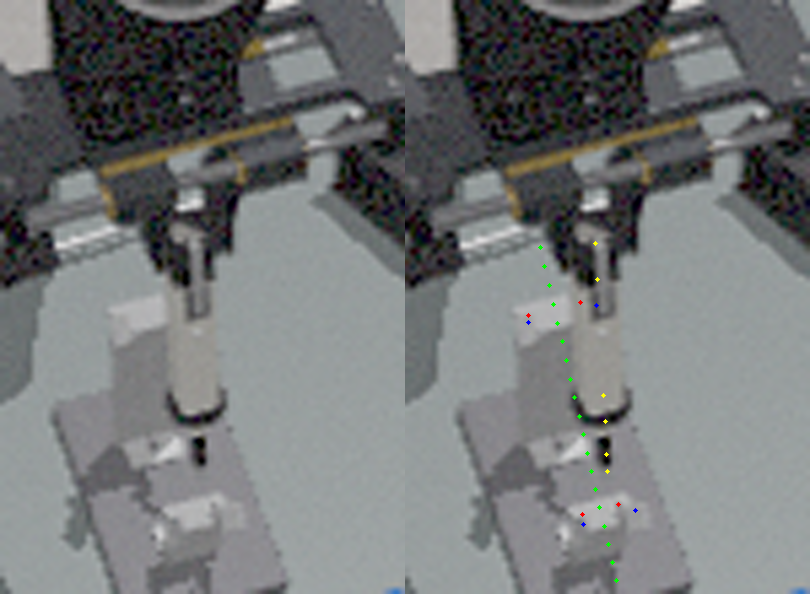

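```bash
sed -i 's/\.977,-\.213,0/.973,-.230,0/; s/\.213,\.977,0/.230,.973,0/; s/\.5435,-\.0205/.5435,-.0208/' ovr.py; python3 p.py 583.1 -33 230 75.2 14; python3 ovr.py pics/o2.png
```

```text
t 29.85 p [576.6 -30.2 277.9] yaw 77.46 z [ 0.007  0.025 -1.   ] F [-0.3 -0.3 -2.3] M [0.01 0.06 0.  ] op 0.2267 q [-15.  23.  85.   2.  72. -93.]
[[[-1,2,12],0.01],[[-1,2,12],0.01],[[-1,2,12],0.01],[[-1,2,12],0.01],[[0,0,0],0]]
s49 rel lower fork: u,w,z [ 1.6  1.8 92.7] tip [589.5 -28.4 104.1]
s157 rel upper: [ 71.1  -1.1 124.2]
```

Request:
send_rows(
  motion=[
    [[-1,2,6],0.012],
    [[-1,2,9],0.012],
    [[0,2,9],0.012],
    [[0,1,8],0],
    [[0,0,5],0],
  ],
)

```text
time_s: 30.32
position: [0.5869, -0.0351, 0.242]
tcp_rot: [[0.257, 0.966, 0.016], [0.966, -0.258, 0.022], [0.026, 0.009, -1.0]]
force: [-0.0, 0.1, -0.5]
opening: 0.226
```

```bash
python3 p.py 583.1 -33 215 75.2 12; python3 ovr.py pics/o2.png
```

```text
t 30.32 p [586.9 -35.1 242. ] yaw 75.08 z [ 0.016  0.022 -1.   ] F [-0.   0.1 -0.5] M [ 0.01  0.05 -0.02] op 0.2257 q [-15.  26.  87.   2.  67. -91.]
[[[0,-2,9],-0.001],[[0,-2,9],-0.001],[[0,-2,9],-0.001],[[0,0,0],0],[[0,0,0],0]]
s49 rel lower fork: u,w,z [11.6 -0.9 54.6] tip [598.6 -33.6  66. ]
s157 rel upper: [81.  -3.5 86.1]
```

View pics/o2.png

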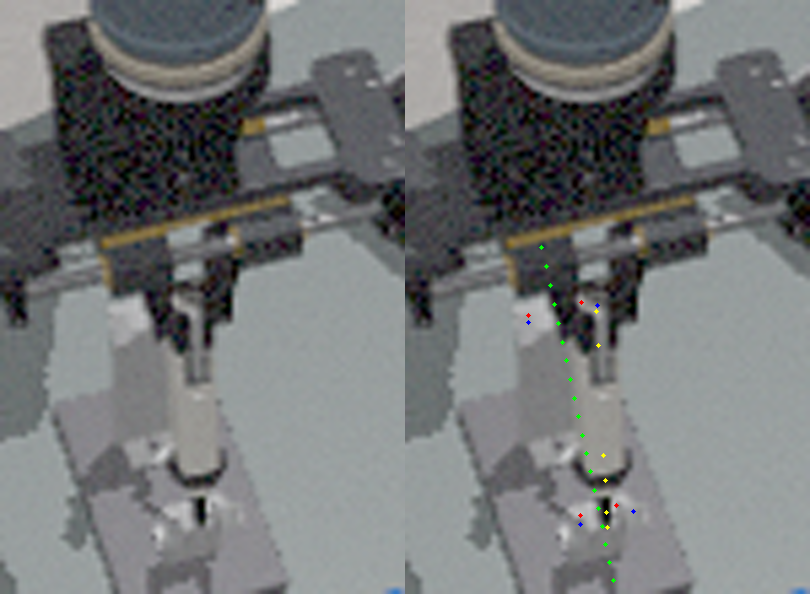

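Request:
send_rows(
  motion=[
    [[0,-1,5],0],
    [[0,-2,8],0],
    [[0,-1,8],0],
    [[0,0,8],0],
    [[0,0,5],0],
  ],
)

```text
time_s: 30.78
position: [0.583, -0.0329, 0.2045]
tcp_rot: [[0.257, 0.966, 0.015], [0.966, -0.257, 0.023], [0.026, 0.009, -1.0]]
force: [-0.7, 0.0, -0.6]
opening: 0.227
```

```bash
python3 p.py 583.1 -33 199 75.2 12; python3 ovr.py pics/o3.png
```

```text
t 30.78 p [583.  -32.9 204.5] yaw 75.1 z [ 0.015  0.023 -1.   ] F [-0.7  0.  -0.6] M [-0.    0.    0.03] op 0.2274 q [-15.  28.  90.   2.  62. -91.]
[[[0,0,6],-0.002],[[0,0,0],0],[[0,0,0],0],[[0,0,0],0],[[0,0,0],0]]
s49 rel lower fork: u,w,z [ 7.3  0.3 17.1] tip [594.7 -31.4  28.5]
s157 rel upper: [76.7 -2.3 48.6]
```

View pics/o3.png

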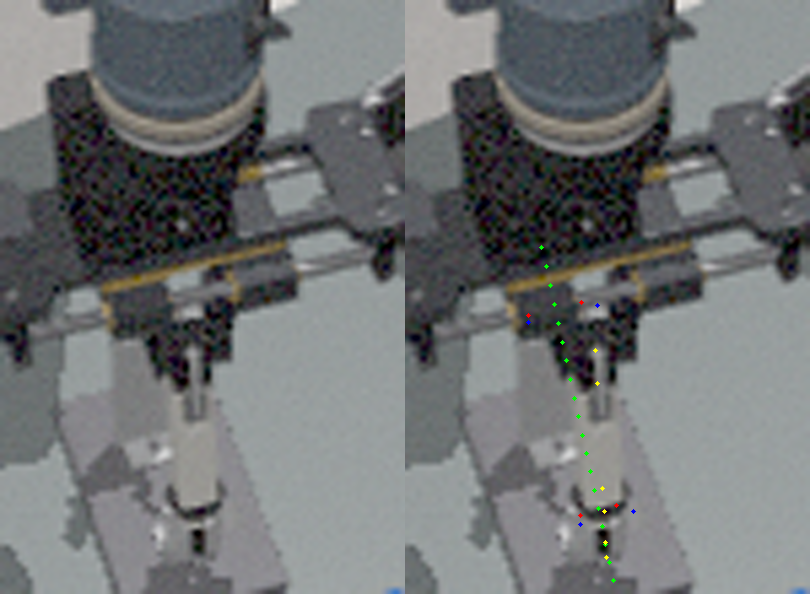

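Request:
send_rows(
  motion=[
    [[0,-4,2],0],
    [[0,-6,2],0],
    [[0,-7,3],0],
    [[0,-7,3],0],
    [[0,-6,3],0],
  ],
)

```text
time_s: 31.25
position: [0.5578, -0.026, 0.1917]
tcp_rot: [[0.257, 0.966, 0.028], [0.966, -0.258, 0.019], [0.026, 0.023, -0.999]]
force: [1.0, -0.6, 0.5]
opening: 0.228
```

```bash
python3 p.py 546.2 -24.1 187 k 12; python3 ovr.py pics/o4.png 15
```

```text
t 31.25 p [557.8 -26.  191.7] yaw 75.09 z [ 0.028  0.019 -0.999] F [ 1.  -0.6  0.5] M [-0.17 -0.51 -0.01] op 0.2284 q [-15.  27.  95.   2.  57. -91.]
[[[-1,-6,2],-0.0],[[-1,-6,2],-0.0],[[0,0,0],0],[[0,0,0],0],[[0,0,0],0]]
s49 rel lower fork: u,w,z [4.1 0.7 8.5] tip [600.8 -32.8  21.5]
s157 rel upper: [52.6 -1.3 36.5]
```

View pics/o4.png

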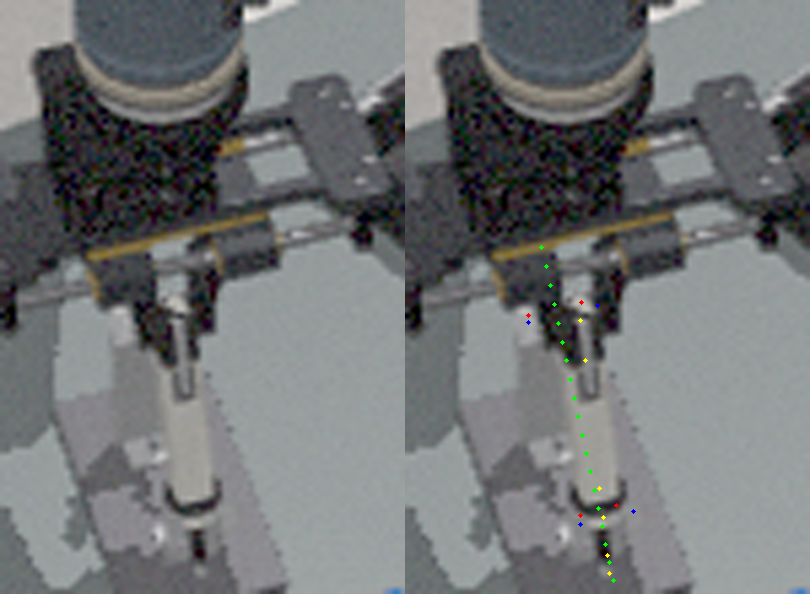

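Request:
send_rows(
  motion=[
    [[0,-6,3],0],
    [[0,-7,3],0],
    [[0,-7,3],0],
    [[0,-7,4],0],
    [[0,-7,4],0],
  ],
  gripper=0.78,
)

```text
time_s: 31.72
position: [0.5223, -0.0159, 0.1739]
tcp_rot: [[0.257, 0.966, 0.031], [0.966, -0.258, 0.019], [0.026, 0.025, -0.999]]
force: [1.1, 0.4, 1.9]
opening: 0.228
```

```bash
python3 p.py 517.4 -17.3 172.4 k 12; python3 ovr.py pics/o5.png 30
```

```text
t 31.72 p [522.3 -15.9 173.9] yaw 75.1 z [ 0.031  0.019 -0.999] F [1.1 0.4 1.9] M [-0.07 -0.29 -0.05] op 0.2278 q [-15.  26. 101.   2.  52. -91.]
[[[-3,-4,1],-0.0],[[0,0,0],0],[[0,0,0],0],[[0,0,0],0],[[0,0,0],0]]
s49 rel lower fork: u,w,z [-3.   1.1  3. ] tip [605.4 -33.9  20.9]
s157 rel upper: [19.4  0.2 20.2]
```

View pics/o5.png

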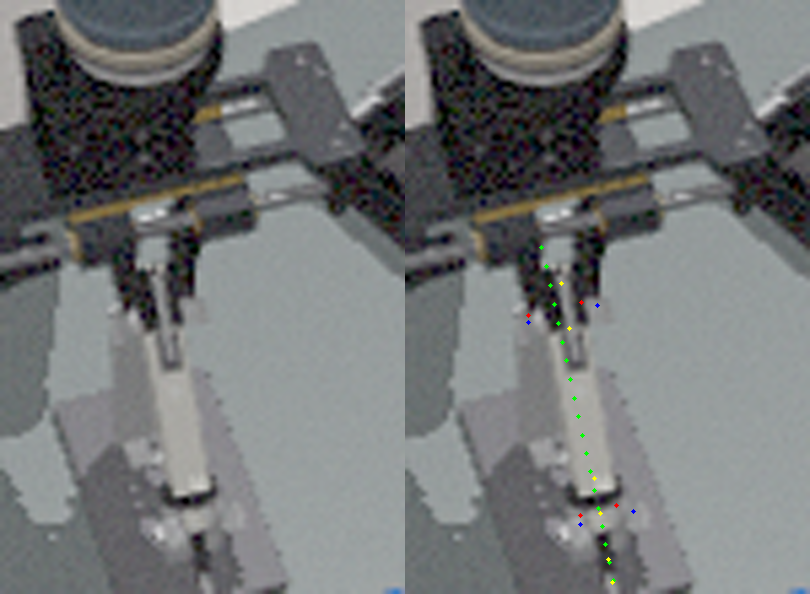

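Request:
send_rows(
  motion=[
    [[0,-6,2],0],
    [[0,-7,3],0],
    [[0,-6,4],0],
    [[0,-4,4],0],
    [[0,-2,3],0],
  ],
)

```text
time_s: 32.18
position: [0.4928, -0.0074, 0.1545]
tcp_rot: [[0.257, 0.966, 0.025], [0.966, -0.257, 0.02], [0.026, 0.019, -0.999]]
force: [-0.0, 0.4, 1.4]
opening: 0.229
```

```bash
python3 p.py 493.8 -11.7 152.5 k 12; python3 ovr.py pics/o6.png 42
```

```text
t 32.18 p [492.8  -7.4 154.5] yaw 75.11 z [ 0.025  0.02  -0.999] F [-0.   0.4  1.4] M [-0.07 -0.33  0.06] op 0.2293 q [-15.  26. 106.   2.  47. -91.]
[[[-4,2,2],-0.0],[[0,0,0],0],[[0,0,0],0],[[0,0,0],0],[[0,0,0],0]]
s49 rel lower fork: u,w,z [-10.    1.5  -0.3] tip [606.6 -34.2  23.6]
s157 rel upper: [-6.   1.4  3.6]
```

View pics/o6.png

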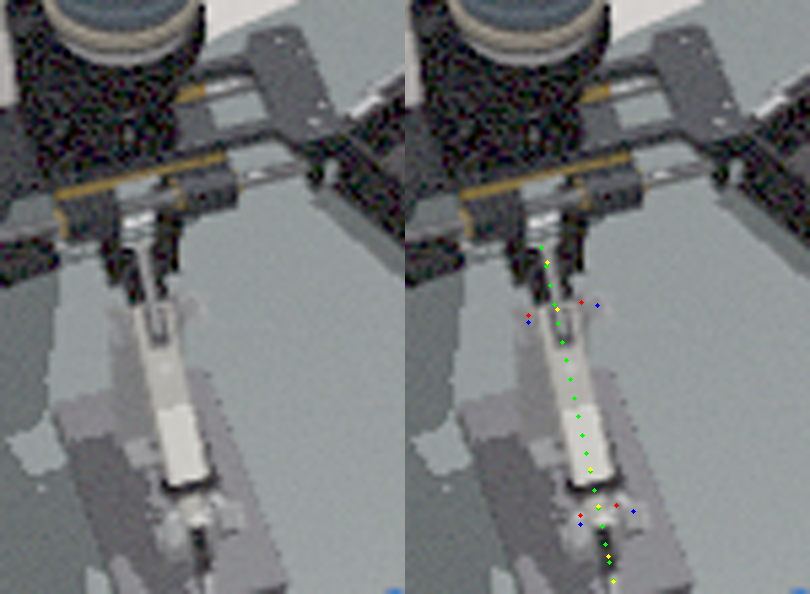

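Request:
send_rows(
  motion=[
    [[-1,1,1],0],
    [[-1,1,1],0],
    [[0,1,1],0],
    [[0,0,0.5],0],
    [[0,0,0],0],
  ],
)

```text
time_s: 32.65
position: [0.4953, -0.0101, 0.1498]
tcp_rot: [[0.257, 0.966, 0.024], [0.966, -0.257, 0.021], [0.026, 0.017, -1.0]]
force: [1.4, -0.7, 0.2]
opening: 0.229
```

```bash
python3 p.py 493.8 -11.7 152.5 k 12; python3 ovr.py pics/o7.png 45
```

```text
t 32.65 p [495.3 -10.1 149.8] yaw 75.11 z [ 0.024  0.021 -1.   ] F [ 1.4 -0.7  0.2] M [ 0.04 -0.28  0.04] op 0.2287 q [-15.  26. 106.   2.  47. -92.]
[[[-2,-1,-3],-0.0],[[0,0,0],0],[[0,0,0],0],[[0,0,0],0],[[0,0,0],0]]
s49 rel lower fork: u,w,z [-1.5 -0.8  0.1] tip [616.1 -38.9  25.8]
s157 rel upper: [-1.6 -0.7  0.1]
```

View pics/o7.png

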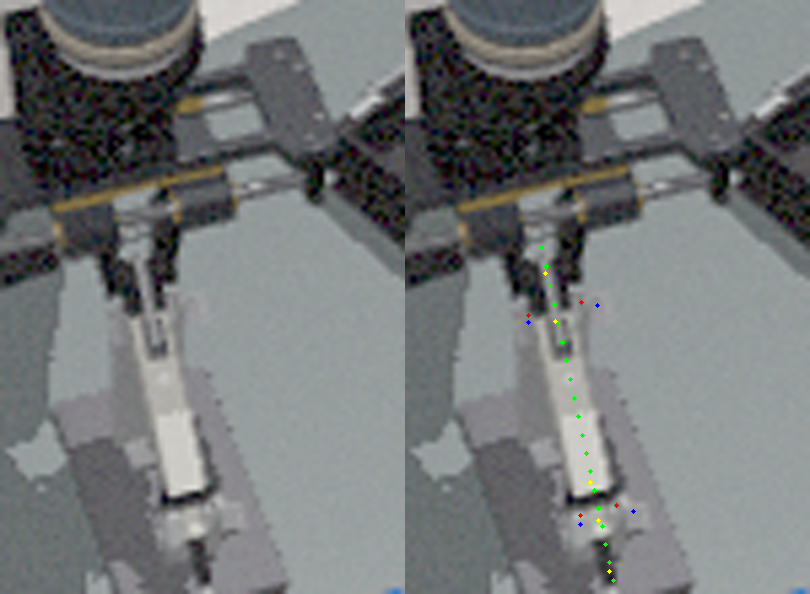

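Request:
send_rows(
  motion=[
    [[0,0,0],0],
    [[0,0,0],0],
    [[0,0,0],0],
    [[0,0,0],0],
    [[0,0,0],0],
  ],
  gripper=0.766,
)

```text
time_s: 33.12
position: [0.4928, -0.0096, 0.1489]
tcp_rot: [[0.257, 0.966, 0.017], [0.966, -0.257, 0.022], [0.026, 0.011, -1.0]]
force: [-0.5, 1.0, 0.2]
opening: 0.234
```

Request:
send_rows(
  motion=[
    [[0,0,0],0],
    [[0,0,0],0],
    [[0,0,0],0],
    [[0,0,0],0],
    [[0,0,0],0],
  ],
  gripper=0.55,
)

```text
time_s: 33.53
position: [0.4921, -0.0094, 0.1488]
tcp_rot: [[0.257, 0.966, 0.016], [0.966, -0.257, 0.023], [0.026, 0.009, -1.0]]
force: [0.1, -0.3, -0.2]
opening: 0.436
```

```bash
python3 p.py; python3 ovr.py pics/o8.png 45
```

```text
t 33.53 p [492.1  -9.4 148.8] yaw 75.12 z [ 0.016  0.023 -1.   ] F [ 0.1 -0.3 -0.2] M [-0.02 -0.02  0.05] op 0.4356 q [-15.  26. 106.   2.  47. -92.]
s49 rel lower fork: u,w,z [-4.9 -0.9 -0.9] tip [612.9 -38.2  24.8]
s157 rel upper: [-4.9 -0.7 -0.9]
```

View pics/o8.png

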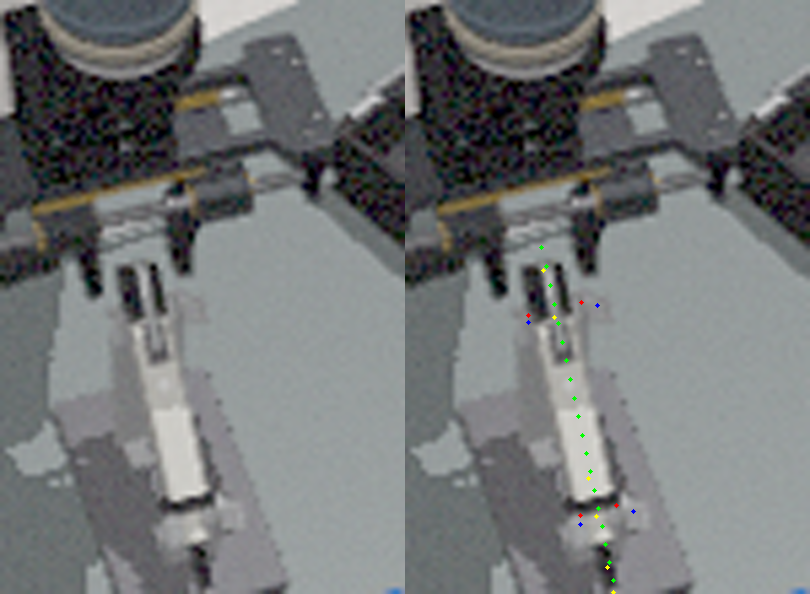

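Pen rests in the forks, guard against the lower fork, fingers clear on both sides. Rise straight up.

Request:
send_rows(
  motion=[
    [[0,0,-4],0],
    [[0,0,-10],0],
    [[0,0,-15],0],
    [[0,-2,-20],0],
    [[0,-2,-25],0],
  ],
)

```text
time_s: 34.0
position: [0.4835, -0.0093, 0.2211]
tcp_rot: [[0.257, 0.966, 0.003], [0.966, -0.257, 0.026], [0.026, -0.004, -1.0]]
force: [1.0, 0.7, -0.9]
opening: 0.45
```

Request:
send_rows(
  motion=[
    [[0,-15,-25],0],
    [[0,-25,-25],0],
    [[0,-25,-20],0],
    [[0,-15,-10],0],
    [[0,0,0],0],
  ],
)

```text
time_s: 34.42
position: [0.4059, 0.0089, 0.3101]
tcp_rot: [[0.257, 0.966, 0.015], [0.966, -0.258, 0.023], [0.026, 0.008, -1.0]]
force: [0.4, 0.3, -0.7]
opening: 0.452
```

Request:
send_rows(
  motion=[
    [[0,0,0],0],
    [[0,0,0],0],
    [[0,0,0],0],
    [[0,0,0],0],
    [[0,0,0],0],
  ],
)

```text
time_s: 34.83
position: [0.408, 0.0082, 0.3089]
tcp_rot: [[0.258, 0.966, 0.016], [0.966, -0.258, 0.022], [0.026, 0.009, -1.0]]
force: [-0.1, 0.1, 0.6]
opening: 0.453
```

```bash
python3 p.py; python3 ovr.py pics/q1.png 45; python3 - <<'E'
from h import *
S=cam("scene");T=cam("top")
cv2.imwrite("pics/q2.png",S[0]["image"]);cv2.imwrite("pics/q3.png",T[0]["image"])
E
```

```text
t 34.83 p [408.    8.2 308.9] yaw 75.05 z [ 0.016  0.022 -1.   ] F [-0.1  0.1  0.6] M [-0.05  0.07 -0.03] op 0.453 q [-16.   6. 105.   2.  69. -91.]
s49 rel lower fork: u,w,z [-90.7  -3.3 159.2] tip [528.7 -20.8 184.8]
s157 rel upper: [-90.8  -3.  159.1]
```

View pics/q1.png

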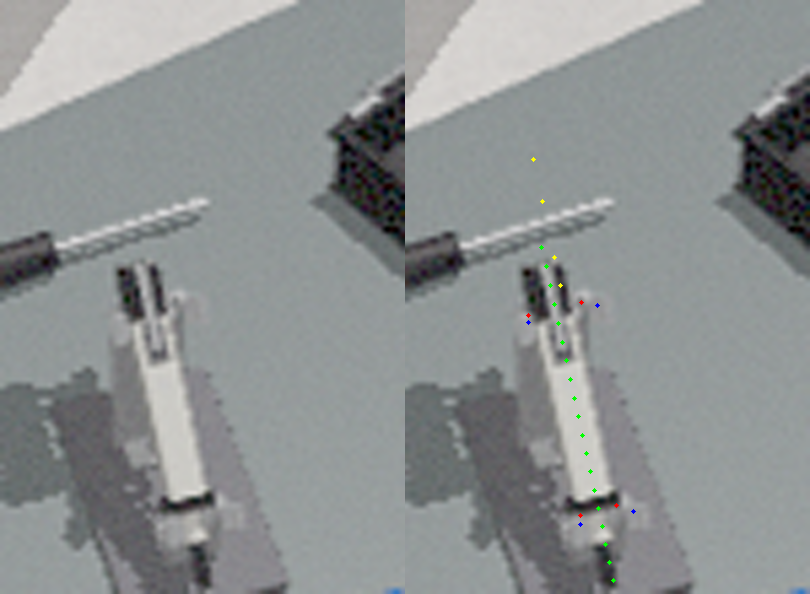

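View pics/q2.png

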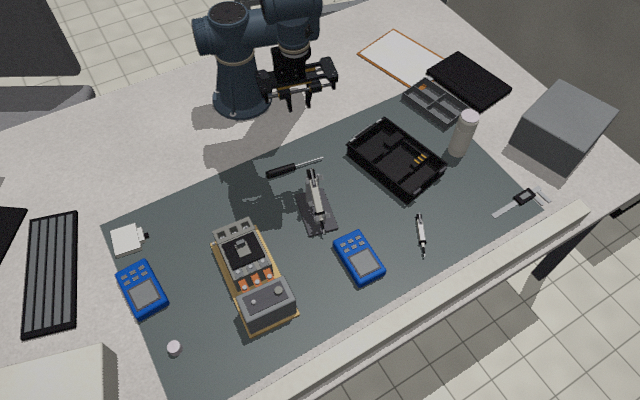

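View pics/q3.png

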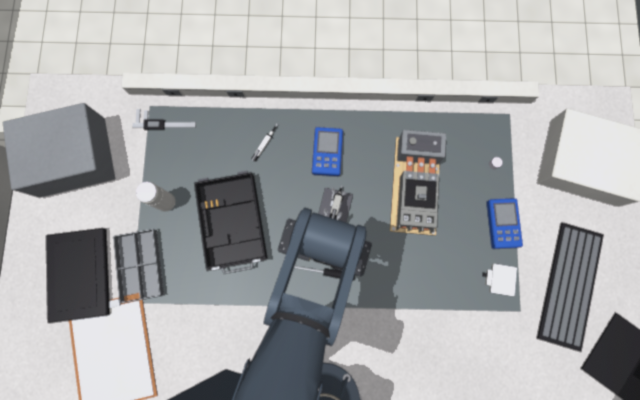

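The pen lies in the rest, seen from (315,175) tail to (322,235) nose in the scene view. Everything else is in its place, and the arm is clear and at rest.

```bash
python3 - <<'E'
from rig import bot
print(bot.hand_in())
E
```

```text
the job is handed in; nothing more can be done
None
```

I took the larger pen from the case, pressed it on all three outlet screws from left to right, laid it nose down in the rest and let go. The job was handed in at about 35 s; there is no verdict back yet.

**Getting it upright:** The interface cannot tilt the tool, so I gripped the pen at its tail and let it swing down in a loosened grip. It hung about 4° off vertical by the camera estimate. My first loosening was too wide, and the pen dropped a few centimetres back into its case before I regripped it.

**Touches:** After allowing for the pen's weight, the readings were:

| Well | Net force during the press (N) | Held for about (s) |
|---|---|---|
| Left | 3.1 to 4.6 | 0.9 |
| Middle | 2.6 to 4.5 | 0.8 |
| Right | 3.7 to 4.7 | 0.9 |

- **Force noise:** Single readings scatter by about 1 N. The left and right presses came close to the tip's full travel.
- **Depth disagreement:** My first camera estimate of how far the tip hung below the gripper would have put two screws deeper than 24 mm. I corrected it by about 6 mm from the contact heights.

**Last checks:** The final pictures show the pen in both forks with its guard at the lower fork, and it did not move when I let go. The gripper is well clear, and the bystanders look unmoved; in the top view the arm hides most of the screwdriver and part of the rest, which I checked in the scene view instead.

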